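# Sieve and load lapped reed stops into a drop-door wash cabinet

## Robot

A 6-joint arm with a two-finger parallel gripper is mounted at the origin on the work surface. World frame = base frame: x ahead of the robot, y to its left, z up, the work surface at z = 0. Lengths are in m, angles in rad, forces in N, time in s.
With the tool pointing down it reaches from about 0.325 to 0.775 m from the base axis. Payload 5.5 kg.
Tool frame: the origin (TCP) lies midway between the tips of the shut fingers; the grasp point (between the pads) lies 19 mm behind it; z points along the fingers, y is the direction in which the jaws open and shut (so a half turn about z gives the same grasp; the last joint's range is limited). The gripper opens to 85 mm and grips with 20 to 120 N. Pads are 22 mm wide; open, the fingers measure 114 mm over their backs; the gripper's body (76 mm by 85 mm) begins 54 mm behind the grasp point. The pads swing forward as they close: fully open they stand 13 mm farther back than shut.
Start: joints at [-1.402, 0.091, 1.231, -0, 1.82, -0.057], TCP at [0.134, -0.585, 0.231] pointing down, gripper open.
Joint ranges: [-2.87, 2.87], [-0.86, 2.18], [0.17, 2.46], [-1.51, 4.65], [0.06, 2.69], [-2.65, 2.65]. Speed limits (rad/s): [2.57, 2.57, 3.01, 3.14, 3.14, 3.14].

## Interface

Orientations are given as a unit quaternion [w, x, y, z].
In Python, from station import r gives the robot as it stands.
- The arm moves only by the shell command python3 -m pendant 'ROWS' [FORCE]. ROWS is JSON, a list of rows, each an object with "hand": the opening, from 0 (shut) to 1 (fully open); "slide": the shift along the world's x, y, z in m, a list of three; "twist": the turn, a rotation vector about the world's x, y, z in rad, a list of three. A call has 1 to 12 rows; each row is the pose to reach, as a shift and turn from the pose commanded when the call began; what a row does not reach only later rows make up. A row lasts 1/8 s, in which the tool goes at most 62.5 mm and 10.7 degrees, less where a joint would pass 70% of its speed; a pose out of reach is approached as far as the arm can. A call with a gripper value outside its range is refused whole. The fingers move at their own pace and stop on an object; FORCE is the grip in N (left out, the last holds). Time passes only in rows, so rows that repeat a pose let the fingers close. It gives the time, the measured TCP pose, the force and the opening at its end, in the units of the state.
- r.observe(): the state, without advancing time (a new reading comes with each control period).
- r.camera(name): name is "side" or "top" or "wrist"; returns the picture (400x640x3 uint8, blue, green, red); there is no depth.
- r.calibration(name): a dict with "fovy" (degrees; the focal length in pixels is half the picture's height over the tangent of half this angle, whatever the lens; pixels are square), "cx", "cy" (the principal point, pixels), "k1" (the pictures are not rectified: a ray, as slopes to the right and down, at radius r is drawn at 1 + k1 r^2 times it, then the intrinsics apply), "R" (3x3) and "t" (3): a world point X has camera coordinates R X + t; the wrist camera has in their place "hand_eye" (4x4, takes a point from camera to tool coordinates, whose origin is the TCP and whose axes are the flange's). Camera axes: x right, y down, z forward; pixel columns grow to the right and rows downward; lengths in m; the calibration is good to about 2 mm. A picture is of the moment at which its call begins: read the wrist's pose just before it. calibration takes no time and is no camera call.
- r.finish_job(): hands the job in, once; it reports no verdict.
Trained networks look in the newest picture that a camera, given by its name, has taken for a name from the list of things; names that differ only in an ending like _2 or _b are one class to them, and where a whole thing is asked for, a point or a joint stands for the part that bears it (a point fixed in the world has none). Each returns a list of dicts, best first, with "conf" (0 to 1); they miss things now and then, are a little off and sometimes report something else, mostly with a low value. They report only what shows in the picture. A call takes as long as a camera call. They do not tell look-alikes from the thing itself.
- r.trace(target, camera): "mask" (400x640 bool, what is visible of it) and "box" ([left, top, right, bottom] in pixels, round what is visible of it).
The state is a dict: "clock": time; "joints": joint angles; "qvel": joint speeds; "tau": joint torques, N m; "position": TCP position; "eef_rot": TCP orientation; "contact_force": force on the tool from outside, world axes, zero at the start; "ft_torque": the same for the moment, N m; "gripper_width": finger opening in m.
Only numpy, scipy, OpenCV 4.12 (cv2) and the standard library are available. Lean on these libraries where they do the work, as an engineer would, in place of code of your own. Each camera call takes 0.05 s, during which the arm holds its last target.

## Task

Get all the blued reed stops, those in the slotted basket and those lying on the lapping plate, into the wash cabinet by way of its drop-down door. Shake the basket over the catch tray until every ceramic chip has fallen through into the tray with the stops still in the basket; pull the door fully down, lay or tip all the stops onto it, and push it fully up again so that they slide inside. Stand the empty basket upright back on the tray's rails over the middle of the tray, and leave the valve plate, seat gauge and dressing stone where they are.

Things in the scene. Friction and masses are not known exactly. Their poses are not given: they have to be found in the camera images.
- door (a joint): Bottom-hinged loading door on the robot-facing front of the wash cabinet. Angle in rad: 0 shut (upright), 1.57 fully down (level, at a stop). A stiff hinge holds it where it is left; 5 to 8 N at the bar moves it. Down, it is a shallow tray (see door_panel); pushed up, what lies on it slides into the cabinet.
- door_bar (a point): Middle of the door's round handle bar, 12 mm thick, 124 mm long along the door, on two stems 58 mm either side of its middle. It lies in the door's plane, 50 mm beyond the free edge: 225 mm above the bench when shut, 51 mm when fully down. It can be pinched from above at every door angle; it moves on a circle of radius 170 mm about door_hinge.
- door_hinge (a point): Middle of the door's hinge line, 55 mm above the bench; the line runs along the cabinet's y axis.
- door_panel (a point): Middle of the door panel's inner face, 60 mm from the hinge; the panel is 216 mm wide, 120 mm tall, 8 mm thick. Fully down, this face is level, 55 mm above the bench, with side cheeks 45 mm high (inner faces 102 mm either side of the middle) and a 10 mm high ledge along the free edge.
- cabinet: Grey sheet-steel wash cabinet with a clear roof, fixed, 240 mm wide, 178 deep, 180 high; origin on the bench under the hinge line, x into the cabinet (away from the door), y along the door, z up. Inside: x = 8 to 170 mm, 112 mm either side, floor 36 mm high at the door falling to 15 mm at the back. The open door covers x = -120 to 0.
- tray: Aluminium catch tray, fixed; origin under its middle. 200 mm along x, 180 mm along y, 5 mm walls and floor, 40 mm high. Two round rails (10 mm thick) cross it along y at x = -45 and +45 mm, tops 46 mm above the bench; the basket stands on them, its origin over the tray's and its x along the tray's x, and its lip juts 5 mm past the tray.
- basket: Slotted steel basket, 350 g; origin under its middle, x towards its pouring lip. 106 mm wide (y), walls 45 mm high at back and sides, x = -81 to 105 mm. Floor: three bars 10 mm wide, 5 thick along x at y = -26, 0, 26 mm, 16 mm slots between and beside them. In front, no wall: a ramp rising 6 mm to the lip. Shaken along y, bits drop through the slots; stops cannot.
- basket_grip (a point): Middle of the basket's fixed overhead handle: a flat bar 12 mm thick (along basket x), 20 mm high, 100 mm long along basket y, its middle 95 mm above the basket's underside, straight above its origin. Axes as the basket's.
- basket_lip (a point): Middle of the edge of the basket's pouring lip (105 mm ahead of the origin, 11.5 mm above the underside).
- lap_plate: Cast iron lapping plate, fixed, 230 x 230 x 30 mm; origin at the middle of its underside, top 30 mm above the bench.
- stop1_c (a point): Centre of a blued steel reed stop: a block 72 mm long (x), 30 mm wide (y), 18 mm thick (z), 130 g, at the start lying flat on the lapping plate; may be absent.
- stop2_c (a point): Centre of a blued steel reed stop: a block 72 mm long (x), 30 mm wide (y), 18 mm thick (z), 130 g, at the start lying flat on the lapping plate; may be absent.
- stop3_c (a point): Centre of a blued steel reed stop: a block 72 mm long (x), 30 mm wide (y), 18 mm thick (z), 130 g, at the start lying flat on the lapping plate; may be absent.
- stop4_c (a point): Centre of a blued steel reed stop: a block 72 mm long (x), 30 mm wide (y), 18 mm thick (z), 130 g, at the start lying across the bars in the basket.
- stop5_c (a point): Centre of a blued steel reed stop: a block 72 mm long (x), 30 mm wide (y), 18 mm thick (z), 130 g, at the start lying across the bars in the basket.
- chip1_c (a point): Centre of a spent ceramic media chip, an 11 mm brown cube with rounded edges, 10 g, at the start on a floor bar in the basket; may be absent.
- chip2_c (a point): Centre of a spent ceramic media chip, an 11 mm brown cube with rounded edges, 10 g, at the start on a floor bar in the basket; may be absent.
- chip3_c (a point): Centre of a spent ceramic media chip, an 11 mm brown cube with rounded edges, 10 g, at the start on a floor bar in the basket; may be absent.
- chip4_c (a point): Centre of a spent ceramic media chip, an 11 mm brown cube with rounded edges, 10 g, at the start on a floor bar in the basket; may be absent.
- chip5_c (a point): Centre of a spent ceramic media chip, an 11 mm brown cube with rounded edges, 10 g, at the start on a floor bar in the basket; may be absent.
- valve_plate: Bystander: ground steel valve plate, 110 x 85 x 10 mm; origin under its middle.
- seat_gauge: Bystander: brass seat gauge, a 60 mm disc with a 62 mm high knobbed stem; origin under its middle.
- dressing_stone: Bystander: grey dressing stone, 130 x 45 x 28 mm; origin under its middle.
Things that resemble listed ones, but are neither listed nor needed, are in the scene too. What is shaped like the basket but turquoise or yellow is not meant.

How it is judged:
By the outcome, as a careful person would: the job done as asked, in the order asked, and still so for the second after the job is handed in, with the robot touching nothing.
Of stop1, stop2, stop3 only 2 to 3 are there at a start; the rules pass over those that are not, and their reading is None.
Of chip1, chip2, chip3, chip4, chip5 only 3 to 5 are there at a start; the rules pass over those that are not, and their reading is None.
At some moment in a run one of stop1, stop2, stop3 may be knocked a few centimetres aside while the robot is not near it.
It also fails if it takes over 192 s, if anything falls off the work surface, if the arm or the gripper's body presses on something with over 40 N, if the wrist force passes 120 N, or if a joint passes its speed limit or range.

## Working session

There is one attempt and no reset: what is moved stays moved. The work goes in short steps, Python scripts to look and compute and a shell command to move; the robot and the scene stay as the last step left them, time stands still between calls to the robot, and variables do not carry over. Pictures are saved under pics/ and viewed, and the job is handed in when it is done.

```bash
ls; mkdir -p pics
python3 - <<'E'
from station import r
import cv2
s=r.observe()
for k,v in s.items(): print(k,v)
for c in ["side","top","wrist"]:
    im=r.camera(c); cv2.imwrite(f"pics/a_{c}.png",im)
    print(c,r.calibration(c))
E
```

```text
pics
clock 0.0
joints [-1.40170340e+00  9.18767377e-02  1.23186506e+00 -2.38145875e-05
  1.81977622e+00 -5.66770589e-02]
qvel [-0.00010705 -0.0005377  -0.00117106 -0.00108043 -0.00092115 -0.00114146]
tau [ 1.55419011e-04 -4.58731556e+01 -4.18018556e+01 -4.73904299e-05
  1.17723158e-02 -5.46938452e-06]
position [ 0.13427301 -0.58450797  0.23015191]
eef_rot [-9.60509371e-04  9.93635121e-01  1.12642441e-01 -6.56063778e-05]
contact_force [-0.20998251  0.29256003  0.17635383]
ft_torque [0.03369042 0.0049093  0.02249516]
gripper_width 0.0854027815378306
side {'fovy': 44.11607117139521, 'cx': 315.6616200377667, 'cy': 202.9776190842681, 'k1': -0.024265081382928034, 'R': array([[-0.95004048, -0.31202535,  0.00795411],
       [-0.16710055,  0.48692564, -0.85731023],
       [ 0.26362946, -0.81580856, -0.51473867]]), 't': array([0.40260704, 0.25363768, 1.23619275])}
top {'fovy': 51.360808140174186, 'cx': 321.99817489741133, 'cy': 195.22985675941658, 'k1': -0.0933530623433563, 'R': array([[-0.02739923, -0.99962124, -0.00257973],
       [-0.98367503,  0.02742114, -0.17785249],
       [ 0.17785587, -0.0023354 , -0.98405378]]), 't': array([-0.07843011,  0.47748088,  1.17218534])}
wrist {'fovy': 65.596076326753, 'cx': 317.1677778309848, 'cy': 202.90173606604415, 'k1': -0.006880642615147504, 'hand_eye': array([[ 1.96129112e-04, -9.65031416e-01, -2.62134177e-01,
         6.68394190e-02],
       [ 9.99999921e-01,  2.79779943e-04, -2.81792089e-04,
         1.43745422e-04],
       [ 3.45278104e-04, -2.62134102e-01,  9.65031395e-01,
        -1.41930222e-01],
       [ 0.00000000e+00,  0.00000000e+00,  0.00000000e+00,
         1.00000000e+00]])}
```

View pics/a_side.png

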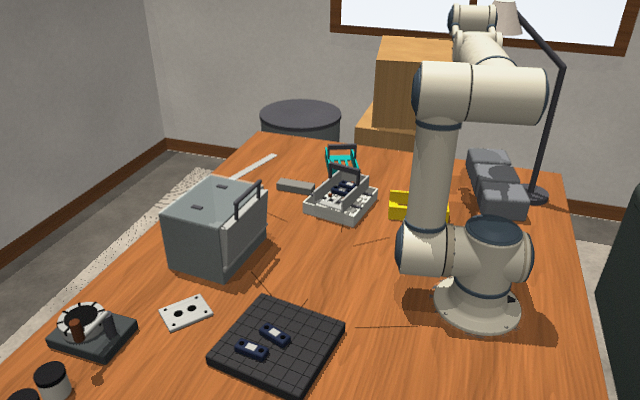

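View pics/a_top.png

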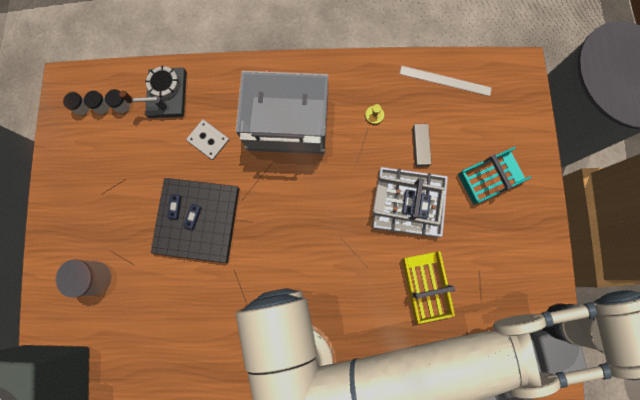

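View pics/a_wrist.png

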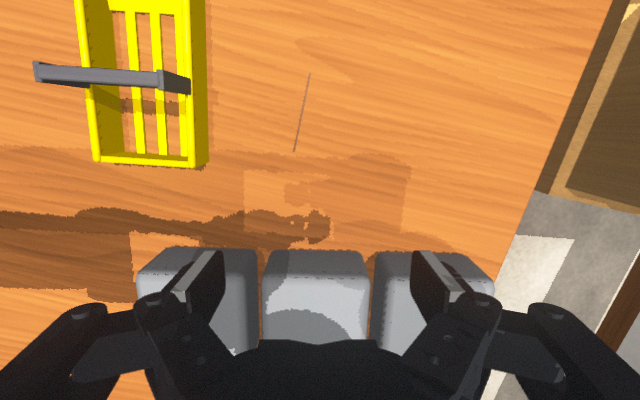

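```bash
cat > h.py <<'E'
import numpy as np, cv2
from scipy.spatial.transform import Rotation as Ro
from station import r
def q2R(q): return Ro.from_quat([q[1],q[2],q[3],q[0]]).as_matrix()
def cam(name,state=None):
    c=r.calibration(name); f=200/np.tan(np.radians(c['fovy'])/2)
    if 'R' in c: R,t=np.array(c['R']),np.array(c['t'])
    else:
        T=np.eye(4);T[:3,:3]=q2R(state['eef_rot']);T[:3,3]=state['position']
        W=T@np.array(c['hand_eye']); R=W[:3,:3].T; t=-R@W[:3,3]
    return dict(f=f,cx=c['cx'],cy=c['cy'],k=c['k1'],R=R,t=t)
def ray(C,u,v):
    d=np.array([(u-C['cx'])/C['f'],(v-C['cy'])/C['f']]); p=d.copy()
    for _ in range(20): p=d/(1+C['k']*(p@p))
    o=-C['R'].T@C['t']; w=C['R'].T@np.array([p[0],p[1],1]); return o,w/np.linalg.norm(w)
def atz(C,u,v,z):
    o,w=ray(C,u,v); return o+w*(z-o[2])/w[2]
def proj(C,X):
    p=C['R']@np.array(X)+C['t']; a=p[:2]/p[2]; a=a*(1+C['k']*(a@a)); return np.array([C['cx']+C['f']*a[0],C['cy']+C['f']*a[1]])
def tri(*obs):
    A=np.zeros((3,3));b=np.zeros(3)
    for C,u,v in obs:
        o,w=ray(C,u,v);P=np.eye(3)-np.outer(w,w);A+=P;b+=P@o
    X=np.linalg.solve(A,b); res=[np.linalg.norm((np.eye(3)-np.outer(w,w))@(X-o)) for o,w in [ray(*q) for q in obs]]
    return X,np.max(res)
def shot(name,fn,scale=1,crop=None):
    s=r.observe(); im=r.camera(name); 
    o=im if crop is None else im[crop[1]:crop[3],crop[0]:crop[2]]
    cv2.imwrite('pics/'+fn+'.png',cv2.resize(o,None,fx=scale,fy=scale,interpolation=cv2.INTER_CUBIC)); return s,im
np.set_printoptions(precision=4,suppress=True)
E
python3 - <<'E'
from h import *
s,im=shot('top','b_top1',4,(360,140,540,250))
C=cam('top'); S=cam('side')
shot('side','b_side1',4,(290,130,430,240))
shot('side','b_side2',3,(150,150,360,340))
def q(n,c,C):
  for d in r.trace(n,c)[:4]:
    m=d['mask'];ys,xs=np.nonzero(m)
    if len(xs)<5: continue
    (cx,cy),wh,a=cv2.minAreaRect(np.stack([xs,ys],1).astype(np.float32))
    print(c,n,round(d['conf'],2),d['box'],len(xs),'cent',round(xs.mean(),1),round(ys.mean(),1),'rect',np.round([cx,cy,*wh,a],1))
for n in ['cabinet','tray','basket','basket_grip','door_bar','lap_plate','stop1_c','stop4_c','chip1_c','valve_plate']:
  q(n,'top',C)
  if n in('basket_grip','door_bar','stop1_c','basket','cabinet','tray','lap_plate'): q(n,'side',S)
print(r.observe()['clock'])
E
```

```text
top cabinet 0.64 [233.2, 68.8, 328.2, 155.5] 7049 cent 282.2 111.3 rect [281.3 111.4  90.5  81.3   3. ]
side cabinet 0.75 [158.6, 176.0, 266.7, 282.6] 8779 cent 214.4 226.5 rect [212.5 229.  108.  107.   90. ]
top tray 0.67 [373.1, 169.5, 448.2, 236.4] 1920 cent 408.6 203.4 rect [409.7 202.1  69.7  62.6   6.5]
side tray 0.71 [304.5, 184.5, 378.9, 228.6] 1215 cent 343.3 207.7 rect [341.7 208.4  36.1  75.7  81.3]
top basket 0.78 [456.3, 152.7, 528.4, 202.0] 1270 cent 492.3 176.3 rect [491.1 176.2  37.1  59.   63.4]
top basket 0.69 [403.2, 252.0, 452.7, 325.1] 1746 cent 427.9 286.5 rect [430.  286.7  67.3  44.8  78. ]
top basket 0.6 [375.0, 173.3, 445.5, 226.7] 1809 cent 407.5 201.1 rect [409.1 199.1  68.7  45.9  10.5]
side basket 0.88 [326.2, 142.2, 358.5, 172.2] 534 cent 340.7 154.4 rect [341.  157.5  29.   32.   90. ]
side basket 0.81 [314.6, 163.3, 372.5, 213.8] 1452 cent 341.0 185.9 rect [341.4 187.8  45.7  51.5  29.1]
side basket 0.72 [209.1, 296.0, 344.2, 400.0] 8037 cent 278.7 347.3 rect [275.1 342.3 112.7  97.2  25.6]
side basket 0.7 [389.8, 189.9, 447.4, 222.0] 514 cent 399.0 
[... 635 characters left out ...]
256 cent 281.0 141.3 rect [280.  141.2  80.7  16.5   2.8]
side door_bar 0.77 [214.9, 180.1, 269.8, 265.9] 2251 cent 243.2 222.6 rect [241.4 221.4  39.5  88.4  41.2]
side lap_plate 0.56 [205.9, 293.0, 347.0, 400.0] 8233 cent 278.7 347.0 rect [275.5 343.6 115.7  95.5  24.1]
top stop1_c 0.25 [373.8, 176.2, 443.0, 225.1] 1706 cent 406.7 199.9 rect [408.9 199.1  68.6  45.2   9.5]
side stop1_c 0.59 [316.3, 162.6, 370.8, 210.7] 1395 cent 340.9 185.3 rect [340.7 186.7  51.3  46.4  16.5]
top stop4_c 0.74 [415.1, 191.8, 431.6, 220.8] 268 cent 424.6 206.6 rect [424.5 206.5  25.   11.   90. ]
top valve_plate 0.88 [188.0, 118.9, 223.7, 161.0] 891 cent 206.8 139.2 rect [207.1 138.8  34.   27.6  38.2]
1.15
```

View pics/b_top1.png

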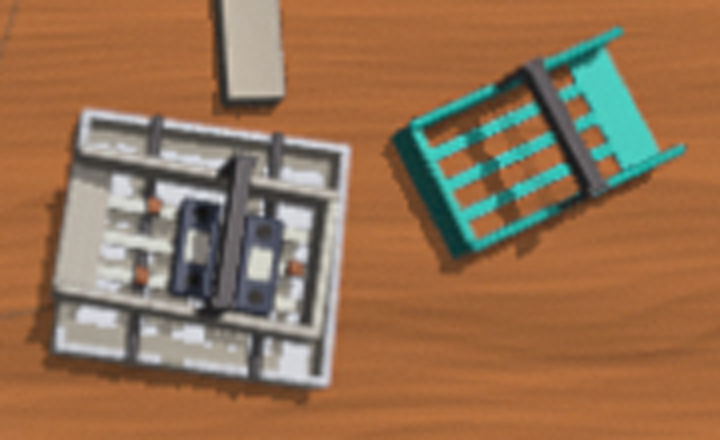

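View pics/b_side1.png

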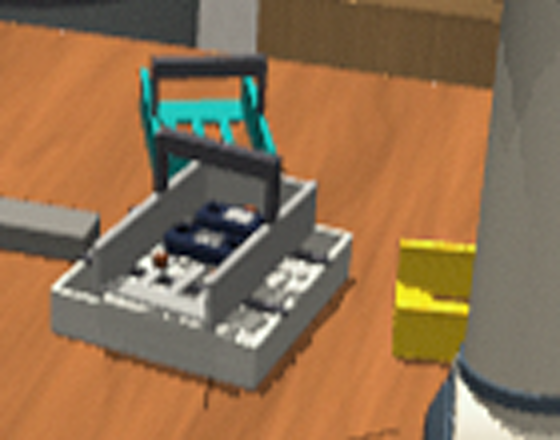

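View pics/b_side2.png

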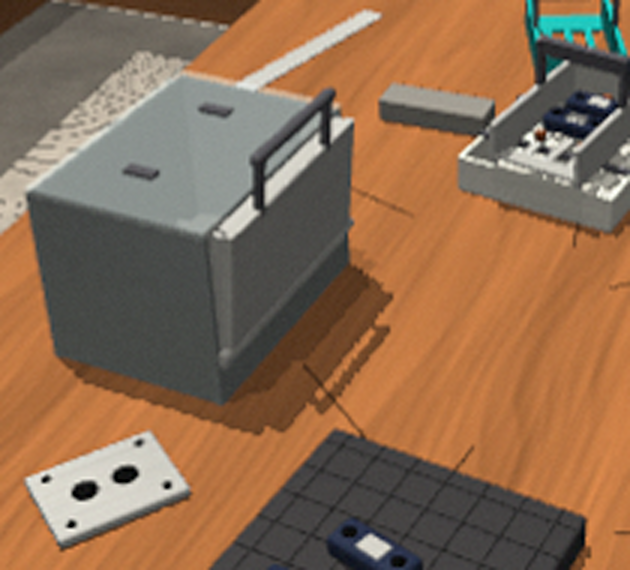

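Run:
```python
from h import *
C=cam('top'); S=cam('side')
tc=lambda x,y:(x/4+360,y/4+140)
a,ra=tri((C,*tc(240,160)),(S,290+160/4,130+135/4)); b,rb=tri((C,*tc(222,303)),(S,290+278/4,130+158/4))
print('bar',a,ra,b,rb,'mid',(a+b)/2,'dir',np.degrees(np.arctan2(*(a-b)[[1,0]])),np.linalg.norm(a-b))
P=[atz(C,*tc(*p),0.04) for p in [(85,110),(348,147),(329,386),(54,354)]]
for p in P: print(p)
print('tray mid',np.mean(P,0))
for i in range(4):
    d=P[(i+1)%4]-P[i]; print(np.linalg.norm(d),np.degrees(np.arctan2(d[1],d[0])))
# project z 0.105 bar mid
shot('top','c1',5,(225,60,345,170)); shot('top','c2',6,(140,170,245,265))
shot('top','c3',5,(140,55,245,165))
```

```text
bar [ 0.4926 -0.3573  0.1434] 0.0012372941874387077 [ 0.3929 -0.3375  0.1495] 0.0008416615514264593 mid [ 0.4428 -0.3474  0.1465] dir -11.279065260885824 0.10187490466644213
[ 0.5544 -0.2697  0.04  ]
[ 0.5211 -0.4649  0.04  ]
[ 0.3444 -0.4367  0.04  ]
[ 0.3738 -0.2377  0.04  ]
tray mid [ 0.4484 -0.3523  0.04  ]
0.1979475424970682 -99.66844746899865
0.17896116238837945 170.95532533954952
0.20117057959699072 81.59395724595961
0.18338671111839433 -10.05146544366428
```

View pics/c1.png

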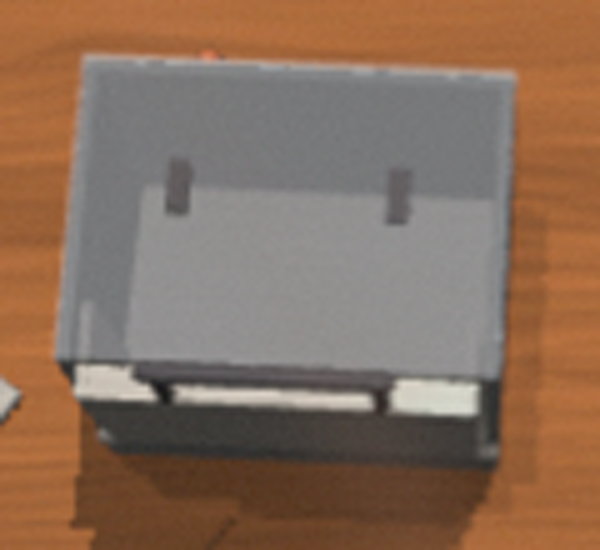

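View pics/c2.png

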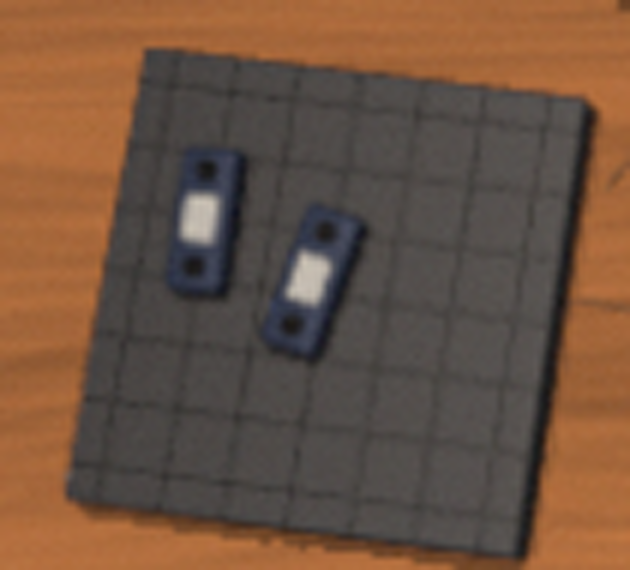

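Run:
```python
from h import *
C=cam('top'); S=cam('side')
a,ra=tri((C,225+137/5,60+373/5),(S,150+258/3,150+163/3)); b,rb=tri((C,225+390/5,60+380/5),(S,150+331/3,150+96/3))
print('doorbar',a,ra,b,rb,(a+b)/2,np.linalg.norm(a-b),np.degrees(np.arctan2(*(a-b)[[1,0]])))
# cabinet roof corners at z=.18
for p in [(85,57),(515,75),(495,375),(62,360)]: print(atz(C,225+p[0]/5,60+p[1]/5,.18))
for nm,pts in dict(s1=[(186,148),(245,152),(224,298),(168,288)],s2=[(309,205),(365,220),(314,358),(262,342)]).items():
    P=np.array([atz(C,140+x/6,170+y/6,.048) for x,y in pts]);d=P[0]-P[3];e=P[1]-P[2]
    print(nm,P.mean(0),np.degrees(np.arctan2((d+e)[1],(d+e)[0])),np.linalg.norm(d),np.linalg.norm(P[1]-P[0]))
o=r.observe();print(o['position'])
```

```text
doorbar [0.6053 0.0828 0.2212] 0.0004864416459522347 [ 0.5979 -0.047   0.2185] 0.0010471855829577888 [0.6016 0.0179 0.2198] 0.13006416269489146 86.70152180728108
[0.8048 0.1206 0.18  ]
[ 0.7858 -0.117   0.18  ]
[ 0.6129 -0.1011  0.18  ]
[0.6286 0.1304 0.18  ]
s1 [0.4516 0.3422 0.048 ] -5.933713377122301 0.06942945603374998 0.029896225141557372
s2 [0.4208 0.2882 0.048 ] -18.662930870835794 0.06993499774175002 0.029125590930209354
[ 0.1343 -0.5848  0.2313]
```

```bash
python3 -m pendant '[{"hand":1,"slide":[0.05,0.03,0.02],"twist":[0,0,-0.1]},{"hand":1,"slide":[0.10,0.07,0.05],"twist":[0,0,-0.2]},{"hand":1,"slide":[0.15,0.11,0.08],"twist":[0,0,-0.3]},{"hand":1,"slide":[0.20,0.15,0.10],"twist":[0,0,-0.39]},{"hand":1,"slide":[0.25,0.19,0.10],"twist":[0,0,-0.39]},{"hand":1,"slide":[0.25,0.19,0.10],"twist":[0,0,-0.39]}]'
python3 - <<'E'
from h import *
s,im=shot('wrist','d1'); print(s['position'],s['eef_rot'],s['clock'])
E
```

```text
clock: 2.05
position: [0.3867, -0.3925, 0.3323]
eef_rot: [0.0, 0.997, -0.08, 0.001]
contact_force: [-0.3, -1.4, 0.4]
gripper_width: 0.0855
[ 0.3867 -0.3925  0.3323] [ 0.0003  0.9968 -0.0801  0.0008] 2.05
```

View pics/d1.png

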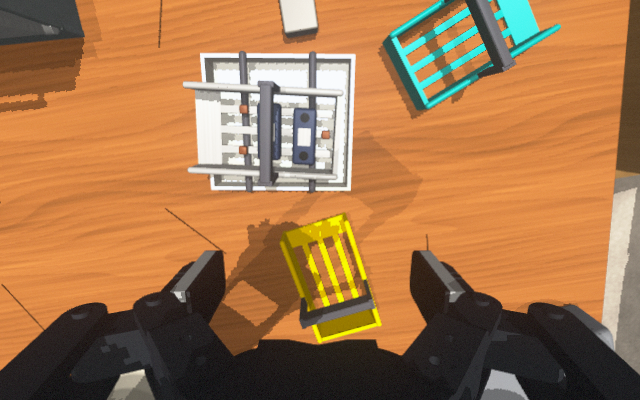

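Run:
```python
from h import *
s=r.observe(); W=cam('wrist',s);C=cam('top')
im=cv2.imread('pics/d1.png'); cv2.imwrite('pics/d1c.png',cv2.resize(im[40:205,170:370],None,fx=4,fy=3.6,interpolation=cv2.INTER_CUBIC))
w=[(267,85),(265,181)]; t=[(360+240/4,140+158/4),(360+222/4,140+305/4)]
for a,b in zip(w,t): print(tri((W,*a),(C,*b)), atz(W,*a,.151))
P=[atz(W,*p,.04) for p in [(201,54),(355,54),(351,190),(210,190)]]
for p in P: print(p)
print(np.mean(P,0)); 
for i in range(4):
    d=P[(i+1)%4]-P[i]; print(np.linalg.norm(d),np.degrees(np.arctan2(d[1],d[0])))
```

```text
(array([ 0.4936, -0.3577,  0.1428]), np.float64(0.0007113135051784615)) [ 0.4933 -0.3586  0.151 ]
(array([ 0.3958, -0.3373,  0.1419]), np.float64(0.0030318566740530706)) [ 0.3999 -0.3374  0.151 ]
[ 0.5574 -0.2671  0.04  ]
[ 0.5258 -0.4626  0.04  ]
[ 0.3492 -0.4342  0.04  ]
[ 0.3811 -0.2345  0.04  ]
[ 0.4534 -0.3496  0.04  ]
0.19803402216805624 -99.17188745817485
0.17896585779316823 170.84561610919525
0.20221644072017947 80.90001270986849
0.17926713438764935 -10.49122671776012
```

View pics/d1c.png

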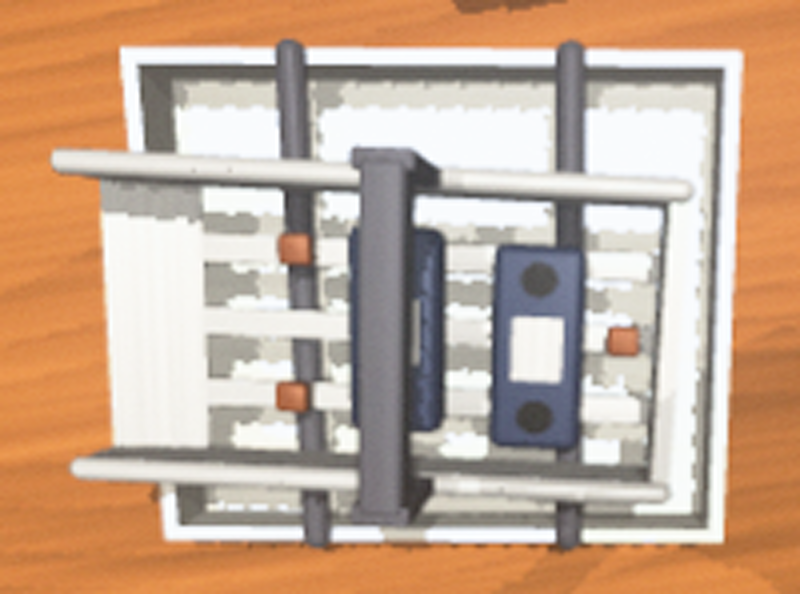

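```bash
python3 -m pendant '[{"hand":1,"slide":[0.03,0.02,-0.03],"twist":[0,0,0]},{"hand":1,"slide":[0.06,0.043,-0.08],"twist":[0,0,0]},{"hand":1,"slide":[0.06,0.043,-0.14],"twist":[0,0,0]},{"hand":1,"slide":[0.06,0.043,-0.17],"twist":[0,0,0]},{"hand":1,"slide":[0.06,0.043,-0.17],"twist":[0,0,0]}]' 100
python3 - <<'E'
from h import *
s,im=shot('wrist','d2'); print(s['position'],s['clock'])
E
```

```text
clock: 2.72
position: [0.4429, -0.351, 0.1579]
eef_rot: [-0.002, 0.997, -0.082, -0.003]
contact_force: [-0.2, -0.4, 0.8]
gripper_width: 0.0855
[ 0.4429 -0.351   0.1579] 2.725
```

View pics/d2.png

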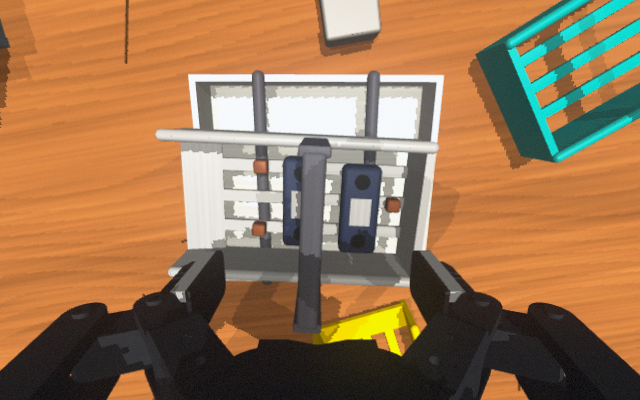

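Run:
```python
from h import *
s=r.observe(); W=cam('wrist',s)
print(s['position'])
for p in [(314,143),(307,330)]: print(atz(W,*p,.151))
```

```text
[ 0.4438 -0.3518  0.1609]
[ 0.4988 -0.3593  0.151 ]
[ 0.3957 -0.3379  0.151 ]
```

```bash
python3 -m pendant '[{"hand":1,"slide":[0.004,0.003,-0.02],"twist":[0,0,-0.02]},{"hand":1,"slide":[0.004,0.003,-0.039],"twist":[0,0,-0.02]},{"hand":0.6,"slide":[0.004,0.003,-0.039],"twist":[0,0,-0.02]},{"hand":0,"slide":[0.004,0.003,-0.039],"twist":[0,0,-0.02]},{"hand":0,"slide":[0.004,0.003,-0.039],"twist":[0,0,-0.02]},{"hand":0,"slide":[0.004,0.003,-0.039],"twist":[0,0,-0.02]},{"hand":0,"slide":[0.004,0.003,-0.039],"twist":[0,0,-0.02]},{"hand":0,"slide":[0.004,0.003,-0.039],"twist":[0,0,-0.02]}]' 110
python3 - <<'E'
from h import *
s=r.observe(); print(s['position'],s['gripper_width'],s['contact_force'],s['eef_rot'],s['joints'])
E
```

```text
clock: 3.78
position: [0.4487, -0.349, 0.1232]
eef_rot: [0.0, 0.996, -0.092, 0.001]
contact_force: [0.1, 1.0, 4.3]
gripper_width: 0.0101
[ 0.4487 -0.349   0.1232] 0.010113184351177735 [0.1199 0.9804 4.2951] [ 0.0004  0.9958 -0.0919  0.0007] [-0.721   0.0104  1.5051  0.0001  1.6245  1.0338]
```

```bash
python3 -m pendant '[{"hand":0,"slide":[0,0,0.006],"twist":[0,0,0]},{"hand":0,"slide":[0,0,0.014],"twist":[0,0,0]},{"hand":0,"slide":[0.018,-0.0034,0.014],"twist":[0,0,0]},{"hand":0,"slide":[-0.018,0.0034,0.014],"twist":[0,0,0]},{"hand":0,"slide":[0.018,-0.0034,0.014],"twist":[0,0,0]},{"hand":0,"slide":[-0.018,0.0034,0.014],"twist":[0,0,0]},{"hand":0,"slide":[0.018,-0.0034,0.014],"twist":[0,0,0]},{"hand":0,"slide":[-0.018,0.0034,0.014],"twist":[0,0,0]},{"hand":0,"slide":[0,0,0.014],"twist":[0,0,0]},{"hand":0,"slide":[0,0,0.014],"twist":[0,0,0]}]'
python3 - <<'E'
from h import *
s,_=shot('top','e1',5,(360,150,470,250)); print(s['position'],s['gripper_width'],s['contact_force'])
shot('side','e2',5,(290,140,410,240))
shot('wrist','e3')
E
```

```text
clock: 5.03
position: [0.4485, -0.3485, 0.1354]
eef_rot: [-0.001, 0.996, -0.092, -0.001]
contact_force: [0.2, 0.1, -7.5]
gripper_width: 0.01
[ 0.4485 -0.3485  0.1354] 0.009990701195175764 [ 0.2419  0.0758 -7.5243]
```

View pics/e1.png

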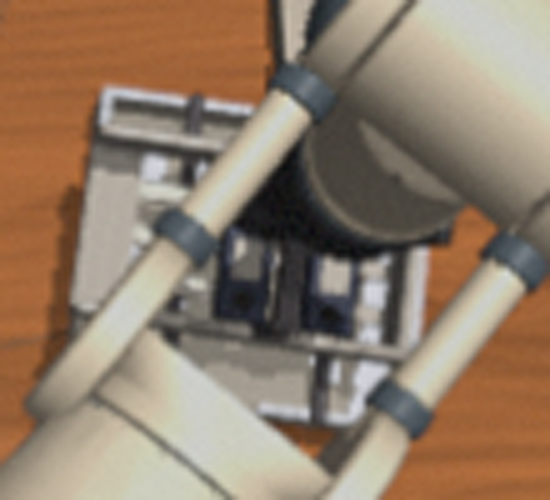

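View pics/e2.png

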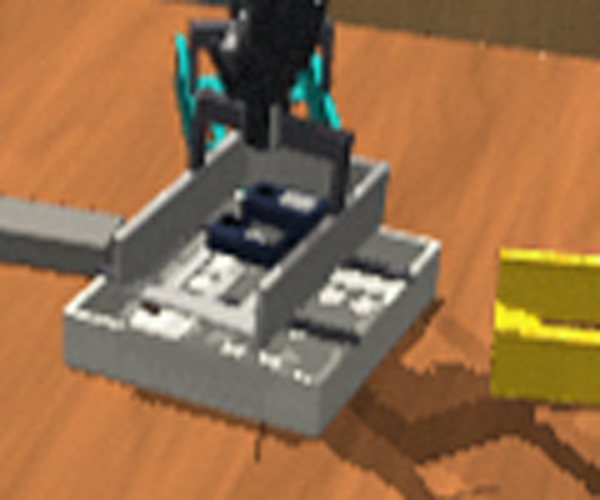

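View pics/e3.png

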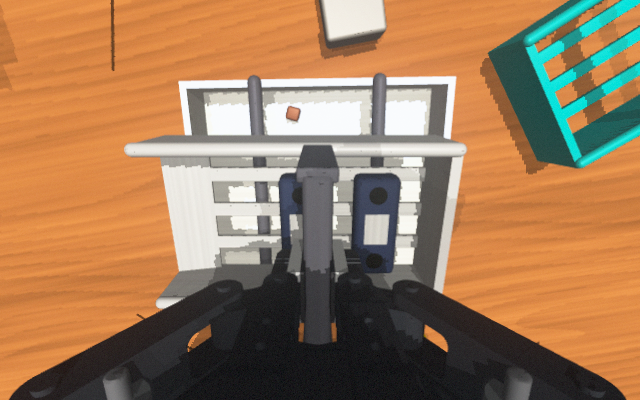

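```bash
python3 -m pendant '[{"hand":0,"slide":[0.022,-0.004,0.0],"twist":[0,0,0]},{"hand":0,"slide":[-0.022,0.004,0.0],"twist":[0,0,0]},{"hand":0,"slide":[0.022,-0.004,0.0],"twist":[0,0,0]},{"hand":0,"slide":[-0.022,0.004,0.0],"twist":[0,0,0]},{"hand":0,"slide":[0.022,-0.004,0.0],"twist":[0,0,0]},{"hand":0,"slide":[-0.022,0.004,0.0],"twist":[0,0,0]},{"hand":0,"slide":[0.022,-0.004,0.0],"twist":[0,0,0]},{"hand":0,"slide":[-0.022,0.004,0.0],"twist":[0,0,0]},{"hand":0,"slide":[0.0,0.0,0.0],"twist":[0,0,0]},{"hand":0,"slide":[0.0,0.0,0],"twist":[0,0,0]}]'
python3 - <<'E'
from h import *
s,_=shot('wrist','e5'); print(s['position'],s['contact_force'])
shot('side','e4',5,(290,140,410,240))
for c in ('wrist','side'):
  r.camera(c)
  for d in r.trace('chip1_c',c): print(c,d['conf'],d['box'])
E
```

```text
clock: 6.42
position: [0.4488, -0.3487, 0.1362]
eef_rot: [-0.0, 0.996, -0.092, 0.0]
contact_force: [-0.1, 0.2, -5.4]
gripper_width: 0.0098
[ 0.4488 -0.3487  0.1362] [-0.0634  0.2187 -5.4057]
```

View pics/e5.png

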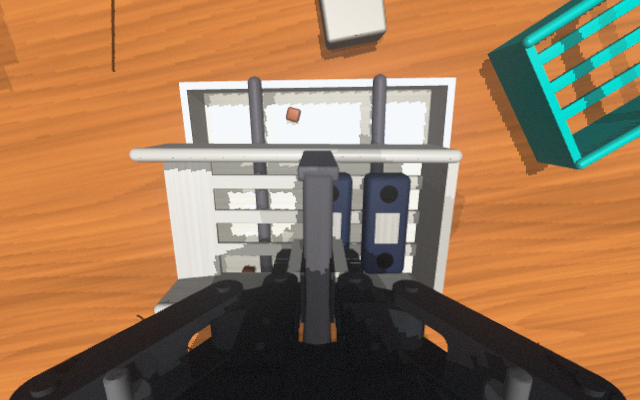

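View pics/e4.png

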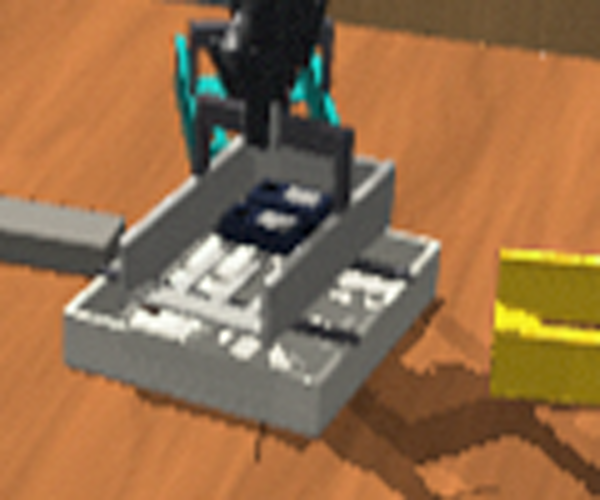

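```bash
python3 -m pendant '[{"hand":0,"slide":[0.022,-0.004,0.0],"twist":[0,0,0]},{"hand":0,"slide":[-0.022,0.004,0.0],"twist":[0,0,0]},{"hand":0,"slide":[0.022,-0.004,0.0],"twist":[0,0,0]},{"hand":0,"slide":[-0.022,0.004,0.0],"twist":[0,0,0]},{"hand":0,"slide":[0.022,-0.004,0.0],"twist":[0,0,0]},{"hand":0,"slide":[-0.022,0.004,0.0],"twist":[0,0,0]},{"hand":0,"slide":[0.0,0.0,0.0],"twist":[0,0,0]},{"hand":0,"slide":[0.0,0.0,0],"twist":[0,0,0]},{"hand":0,"slide":[0.0,0.0,-0.008],"twist":[0,0,0]},{"hand":0,"slide":[0.0,0.0,-0.013],"twist":[0,0,0]},{"hand":0,"slide":[0.0,0.0,-0.0135],"twist":[0,0,0]}]';python3 -m pendant '[{"hand":0.5,"slide":[0,0,0],"twist":[0,0,0]},{"hand":1,"slide":[0,0,0],"twist":[0,0,0]},{"hand":1,"slide":[0,0,0],"twist":[0,0,0]},{"hand":1,"slide":[0,0,0.05],"twist":[0,0,0]},{"hand":1,"slide":[-0.02,-0.01,0.10],"twist":[0,0,0]},{"hand":1,"slide":[-0.06,-0.02,0.15],"twist":[0,0,0]},{"hand":1,"slide":[-0.09,-0.02,0.18],"twist":[0,0,0]},{"hand":1,"slide":[-0.09,-0.02,0.18],"twist":[0,0,0]},{"hand":1,"slide":[-0.09,-0.02,0.18],"twist":[0,0,0]}]'
python3 - <<'E'
from h import *
s,im=shot('wrist','f1',1); print(s['position'],s['contact_force'])
cv2.imwrite('pics/f1c.png',cv2.resize(im[0:220,150:410],None,fx=3,fy=2.7,interpolation=cv2.INTER_CUBIC))
shot('side','f2',5,(290,140,410,240))
E
```

```text
clock: 8.1
position: [0.4487, -0.3492, 0.126]
eef_rot: [0.001, 0.996, -0.092, 0.001]
contact_force: [-2.1, 1.8, 7.1]
gripper_width: 0.0101
clock: 9.22
position: [0.3586, -0.3688, 0.3018]
eef_rot: [-0.0, 0.996, -0.092, -0.0]
contact_force: [-0.4, 0.6, -0.6]
gripper_width: 0.0853
[ 0.3586 -0.3688  0.3018] [-0.355   0.6351 -0.5938]
```

View pics/f1c.png

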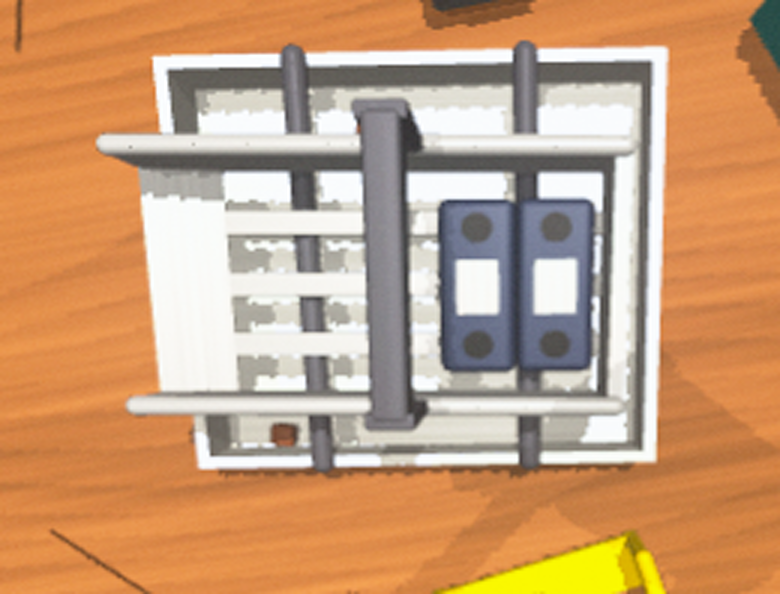

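View pics/f2.png

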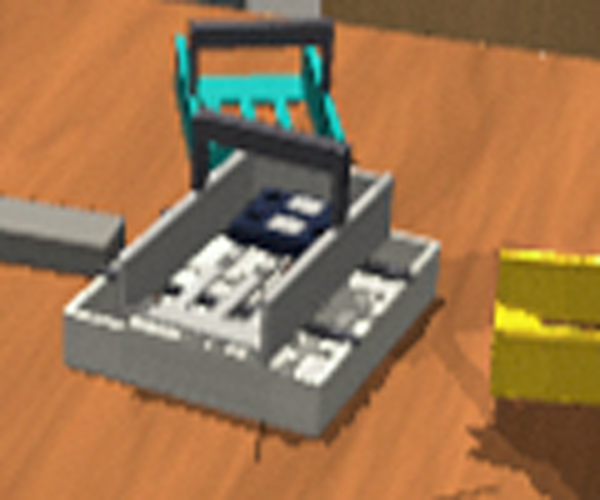

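```bash
python3 -m pendant '[{"hand":1,"slide":[0.05,0.01,0.03],"twist":[0,0,0]},{"hand":1,"slide":[0.095,0.01,0.05],"twist":[0,0,0]},{"hand":1,"slide":[0.095,0.01,0.05],"twist":[0,0,0]},{"hand":1,"slide":[0.095,0.01,0.05],"twist":[0,0,0]}]'
python3 - <<'E'
from h import *
s,im=shot('wrist','f3',1); print(s['position'],s['contact_force'])
cv2.imwrite('pics/f3c.png',cv2.resize(im[100:340,170:430],None,fx=3,fy=2.4,interpolation=cv2.INTER_CUBIC))
E
```

```text
clock: 9.82
position: [0.4536, -0.3585, 0.3508]
eef_rot: [-0.001, 0.996, -0.091, -0.001]
contact_force: [0.3, -0.3, 0.5]
gripper_width: 0.0856
[ 0.4536 -0.3585  0.3508] [ 0.2825 -0.2955  0.508 ]
```

View pics/f3c.png

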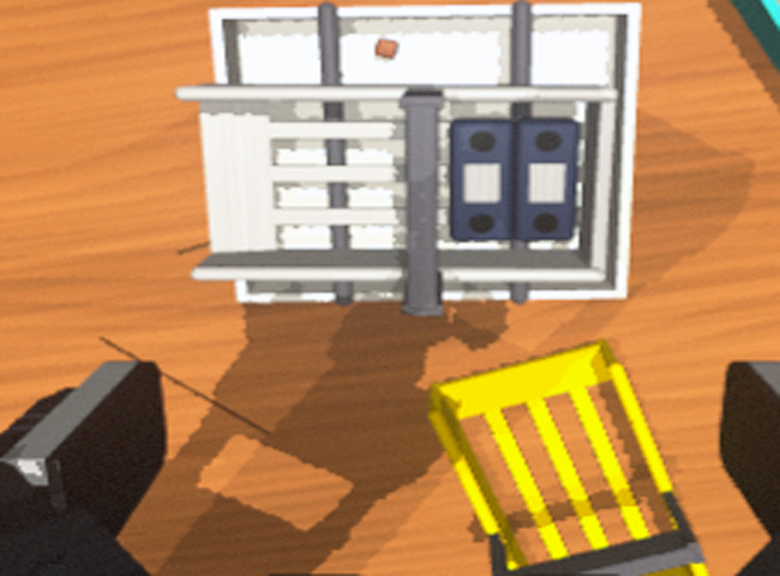

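```bash
python3 -m pendant '[{"hand":1,"slide":[0,0.03,0.01],"twist":[0,0,0.17]},{"hand":1,"slide":[0.01,0.06,0.02],"twist":[0,0,0.34]},{"hand":1,"slide":[0.02,0.09,0.02],"twist":[0,0,0.51]},{"hand":1,"slide":[0.04,0.12,0.02],"twist":[0,0,0.68]},{"hand":1,"slide":[0.06,0.15,0.02],"twist":[0,0,0.85]},{"hand":1,"slide":[0.08,0.18,0.02],"twist":[0,0,1.02]},{"hand":1,"slide":[0.10,0.21,0.02],"twist":[0,0,1.19]},{"hand":1,"slide":[0.12,0.24,0.02],"twist":[0,0,1.36]},{"hand":1,"slide":[0.14,0.27,0.02],"twist":[0,0,1.53]},{"hand":1,"slide":[0.146,0.30,0.02],"twist":[0,0,1.686]},{"hand":1,"slide":[0.146,0.30,0.02],"twist":[0,0,1.686]},{"hand":1,"slide":[0.146,0.30,0.02],"twist":[0,0,1.686]}]'
python3 - <<'E'
from h import *
s,im=shot('wrist','g1',1); print(s['position'],s['joints'],s['clock'])
E
```

```text
clock: 11.38
position: [0.5987, -0.0596, 0.3729]
eef_rot: [0.0, 0.732, 0.681, -0.0]
contact_force: [0.3, -0.3, 0.1]
gripper_width: 0.0854
[ 0.5987 -0.0596  0.3729] [-0.1556  0.1795  0.8782 -0.0006  2.0839 -0.0841] 11.375
```

View pics/g1.png

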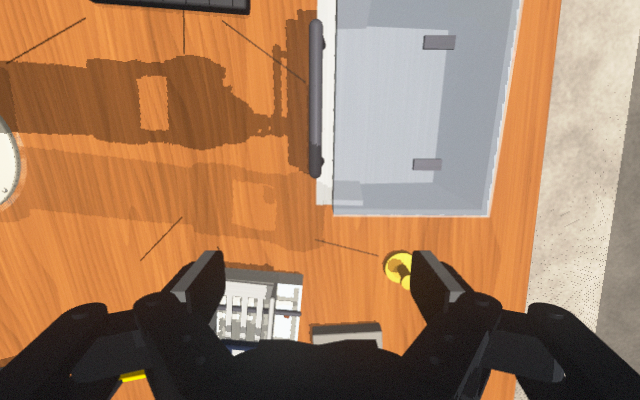

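Run:
```python
from h import *
s=r.observe(); W=cam('wrist',s);C=cam('top')
P=[]
for w,c in [((316,20),(225+137/5,60+373/5)),((315.5,178),(225+390/5,60+380/5))]:
    print(tri((W,*w),(C,*c)), atz(W,*w,.225)); P.append(atz(W,*w,.225))
print((P[0]+P[1])/2, np.degrees(np.arctan2(*(P[0]-P[1])[[1,0]])),np.linalg.norm(P[0]-P[1]))
for p in [(335,205),(334,214),(490,215),(336,0),(520,0)]: print(atz(W,*p,.18))
```

```text
(array([0.6083, 0.0859, 0.2164]), np.float64(0.0021821245922820456)) [0.6088 0.0857 0.225 ]
(array([ 0.5981, -0.0476,  0.2225]), np.float64(0.0008728651496996594)) [ 0.5986 -0.0479  0.225 ]
[0.6037 0.0189 0.225 ] 85.62907532865623 0.13398163375783675
[ 0.6174 -0.0885  0.18  ]
[ 0.6156 -0.099   0.18  ]
[ 0.792  -0.1129  0.18  ]
[0.6298 0.1137 0.18  ]
[0.8051 0.1017 0.18  ]
```

```bash
python3 -m pendant '[{"hand":1,"slide":[0.005,0.04,0],"twist":[0,0,-0.006]},{"hand":1,"slide":[0.005,0.0785,-0.04],"twist":[0,0,-0.006]},{"hand":1,"slide":[0.005,0.0785,-0.09],"twist":[0,0,-0.006]},{"hand":1,"slide":[0.005,0.0785,-0.14],"twist":[0,0,-0.006]},{"hand":1,"slide":[0.005,0.0785,-0.165],"twist":[0,0,-0.006]},{"hand":0.6,"slide":[0.005,0.0785,-0.165],"twist":[0,0,-0.006]},{"hand":0,"slide":[0.005,0.0785,-0.165],"twist":[0,0,-0.006]},{"hand":0,"slide":[0.005,0.0785,-0.165],"twist":[0,0,-0.006]},{"hand":0,"slide":[0.005,0.0785,-0.165],"twist":[0,0,-0.006]},{"hand":0,"slide":[0.005,0.0785,-0.165],"twist":[0,0,-0.006]}]' 60
python3 - <<'E'
from h import *
s=r.observe(); print(s['position'],s['gripper_width'],s['contact_force'],s['eef_rot'])
shot('side','g2',3,(150,100,350,290))
E
```

```text
clock: 12.68
position: [0.6046, 0.0196, 0.2094]
eef_rot: [0.001, 0.733, 0.68, 0.001]
contact_force: [-1.3, -0.7, 5.5]
gripper_width: 0.0098
[0.6046 0.0196 0.2094] 0.009785711312270986 [-1.2946 -0.7261  5.4947] [0.0008 0.7332 0.6801 0.0007]
```

View pics/g2.png

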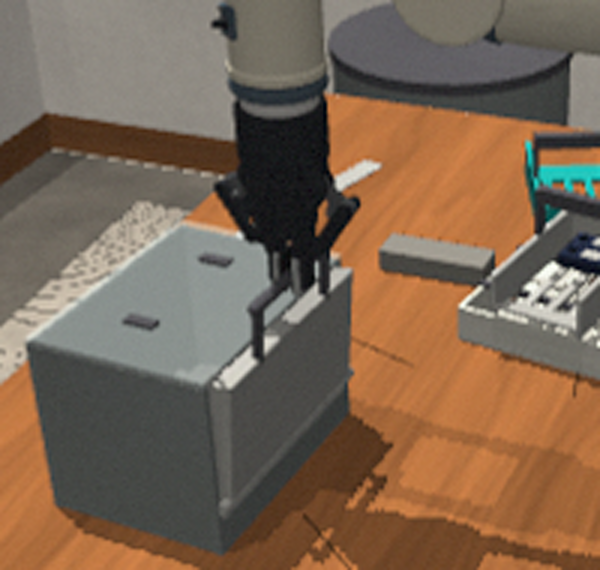

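```bash
python3 -m pendant '[{"hand":0,"slide":[-0.022,0.0017,-0.0014],"twist":[0,0,0]},{"hand":0,"slide":[-0.0436,0.0034,-0.0057],"twist":[0,0,0]},{"hand":0,"slide":[-0.0644,0.005,-0.0128],"twist":[0,0,0]},{"hand":0,"slide":[-0.0842,0.0065,-0.0225],"twist":[0,0,0]},{"hand":0,"slide":[-0.1026,0.0079,-0.0347],"twist":[0,0,0]},{"hand":0,"slide":[-0.1192,0.0092,-0.0491],"twist":[0,0,0]}]'; python3 -c "
from h import *
s=r.observe(); print(s['position'],s['gripper_width'],s['contact_force'])"
```

```text
clock: 13.48
position: [0.4909, 0.0285, 0.1527]
eef_rot: [0.004, 0.733, 0.68, 0.004]
contact_force: [50.0, -1.5, -39.5]
gripper_width: 0.0095
[0.4909 0.0285 0.1527] 0.009479560350831247 [ 49.9591  -1.4985 -39.5137]
```

```bash
python3 -m pendant '[{"hand":0,"slide":[0,0,0],"twist":[0,0,0]}]'
python3 - <<'E'
from h import *
s=r.observe(); print(s['position'],s['gripper_width'],s['contact_force'],s['ft_torque'])
shot('side','g3',3,(150,100,350,290))
E
```

```text
clock: 13.6
position: [0.4897, 0.0286, 0.1513]
eef_rot: [0.003, 0.733, 0.68, 0.003]
contact_force: [40.8, -1.1, -38.7]
gripper_width: 0.0094
[0.4897 0.0286 0.1513] 0.009423365453472088 [ 40.8126  -1.1085 -38.6747] [-0.1591 -6.3358 -0.0705]
```

View pics/g3.png

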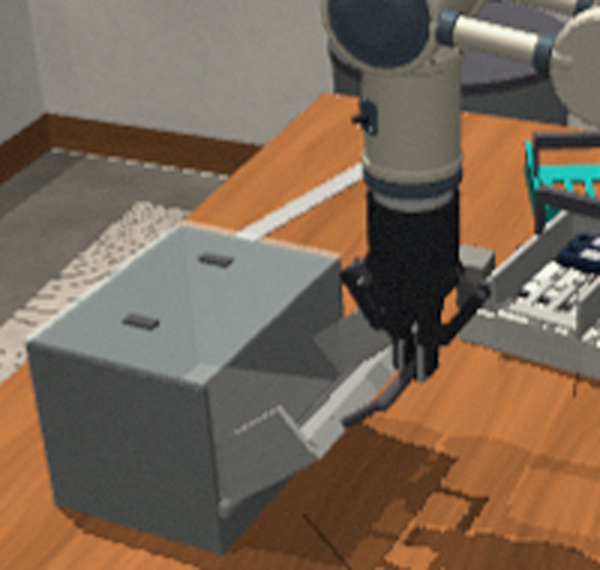

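```bash
python3 -m pendant '[{"hand":0,"slide":[-0.004,0,-0.027],"twist":[0,0,0]},{"hand":0,"slide":[-0.012,0.001,-0.042],"twist":[0,0,0]},{"hand":0,"slide":[-0.019,0.0015,-0.057],"twist":[0,0,0]}]'; python3 -c "
from h import *
s=r.observe(); print(s['position'],s['gripper_width'],s['contact_force'])"
```

```text
clock: 14.02
position: [0.4634, 0.0307, 0.1014]
eef_rot: [-0.002, 0.733, 0.68, -0.002]
contact_force: [-8.4, -0.1, 5.3]
gripper_width: 0.0091
[0.4634 0.0307 0.1014] 0.009134640327070726 [-8.448  -0.1323  5.2731]
```

Forces are now small, so the corrected arc (door was slightly ajar at the start) fits. Continue.

```bash
python3 -m pendant '[{"hand":0,"slide":[-0.0055,0.0005,-0.0165],"twist":[0,0,0]},{"hand":0,"slide":[-0.009,0.0005,-0.033],"twist":[0,0,0]},{"hand":0,"slide":[-0.011,0.0005,-0.05],"twist":[0,0,0]},{"hand":0,"slide":[-0.0115,0.0005,-0.062],"twist":[0,0,0]},{"hand":0,"slide":[-0.0115,0.0005,-0.068],"twist":[0,0,0]},{"hand":0,"slide":[-0.0115,0.0005,-0.068],"twist":[0,0,0]}]'
python3 - <<'E'
from h import *
s=r.observe(); print(s['position'],s['gripper_width'],s['contact_force'],s['ft_torque'])
shot('side','g4',3,(150,100,350,290))
E
```

```text
clock: 14.78
position: [0.4534, 0.0314, 0.036]
eef_rot: [-0.001, 0.733, 0.68, -0.001]
contact_force: [-15.0, 1.6, 17.8]
gripper_width: 0.0096
[0.4534 0.0314 0.036 ] 0.009567287853215338 [-14.9922   1.5765  17.8166] [ 0.2431  2.3784 -0.0865]
```

View pics/g4.png

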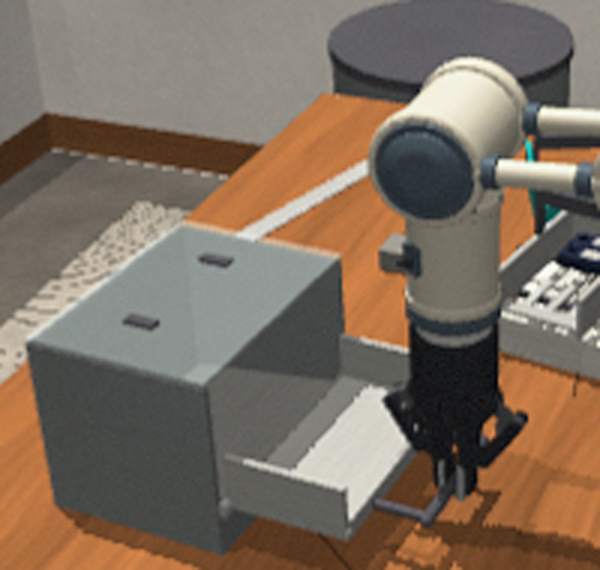

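```bash
python3 -m pendant '[{"hand":0.5,"slide":[0,0,0.004],"twist":[0,0,0]},{"hand":1,"slide":[0,0,0.004],"twist":[0,0,0]},{"hand":1,"slide":[0,0,0.05],"twist":[0,0,0]},{"hand":1,"slide":[0,0.02,0.11],"twist":[0,0,0.17]},{"hand":1,"slide":[0,0.06,0.17],"twist":[0,0,0.34]},{"hand":1,"slide":[0.01,0.11,0.22],"twist":[0,0,0.51]},{"hand":1,"slide":[0.02,0.16,0.24],"twist":[0,0,0.68]},{"hand":1,"slide":[0.03,0.21,0.24],"twist":[0,0,0.85]},{"hand":1,"slide":[0.04,0.25,0.24],"twist":[0,0,1.02]},{"hand":1,"slide":[0.05,0.28,0.24],"twist":[0,0,1.19]},{"hand":1,"slide":[0.05,0.28,0.24],"twist":[0,0,1.36]},{"hand":1,"slide":[0.05,0.28,0.24],"twist":[0,0,1.44]}]';  python3 - <<'E'
from h import *
s,_=shot('wrist','h1'); print(s['position'],s['eef_rot'],s['joints'],s['clock'])
shot('side','h2',3,(150,150,350,340))
for n in ('stop1_c',):
  for d in r.trace(n,'wrist'): 
    m=d['mask'];ys,xs=np.nonzero(m); print(d['conf'],d['box'],len(xs),cv2.minAreaRect(np.stack([xs,ys],1).astype(np.float32)))
E
```

```text
clock: 16.32
position: [0.5049, 0.3116, 0.2726]
eef_rot: [-0.0, 0.1, 0.995, -0.0]
contact_force: [-0.5, -1.1, 0.0]
gripper_width: 0.0851
[0.5049 0.3116 0.2726] [-0.0004  0.1005  0.9949 -0.0004] [ 0.4957  0.0867  1.162  -0.0002  1.8939 -0.8739] 16.325
0.69 [0.0, 170.2, 191.9, 336.1] 17779 ((84.91178131103516, 242.64706420898438), (143.82362365722656, 200.8195037841797), 75.96376037597656)
```

View pics/h1.png

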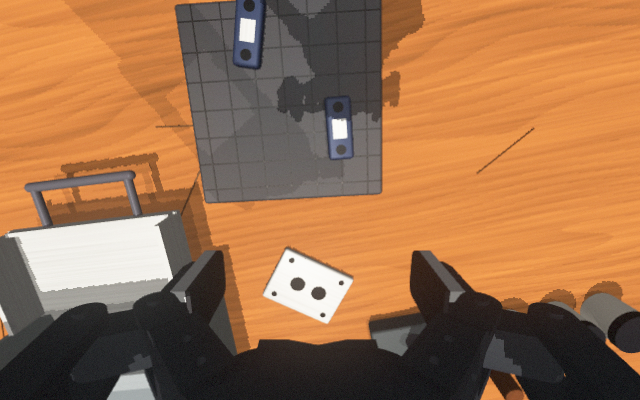

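View pics/h2.png

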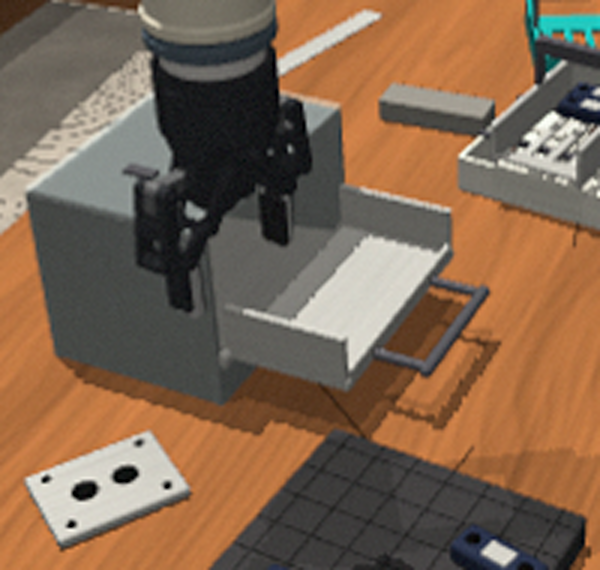

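Run:
```python
from h import *
s=r.observe(); W=cam('wrist',s)
im=cv2.imread('pics/h1.png'); cv2.imwrite('pics/h1c.png',cv2.resize(im[0:200,200:400],None,fx=4,fy=3,interpolation=cv2.INTER_CUBIC))
for nm,pts in dict(A=[(325,98),(350,96),(354,158),(330,160)],B=[(239,0),(264,0),(261,67),(233,64)]).items():
    P=np.array([atz(W,*p,.048) for p in pts]);print(nm,P.mean(0)); print(P)
C=cam('top')
shot('top','h3',6,(140,170,245,265))
for p in [(248,31),(340,128)]:
    q=atz(W,*p,.048); print(q,proj(C,q))
```

```text
A [0.4572 0.3479 0.048 ]
[[0.4207 0.3379 0.048 ]
 [0.4243 0.3658 0.048 ]
 [0.4936 0.358  0.048 ]
 [0.4901 0.3299 0.048 ]]
B [0.3398 0.2717 0.048 ]
[[0.3069 0.2695 0.048 ]
 [0.3123 0.2951 0.048 ]
 [0.3746 0.2757 0.048 ]
 [0.3653 0.2465 0.048 ]]
[0.3372 0.2711 0.048 ] [197.2466 245.5524]
[0.4564 0.3483 0.048 ] [172.3166 205.3084]
```

View pics/h3.png

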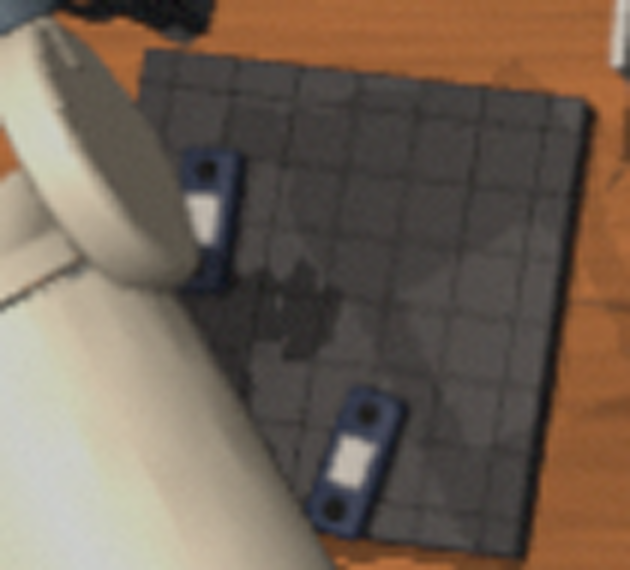

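View pics/h1c.png

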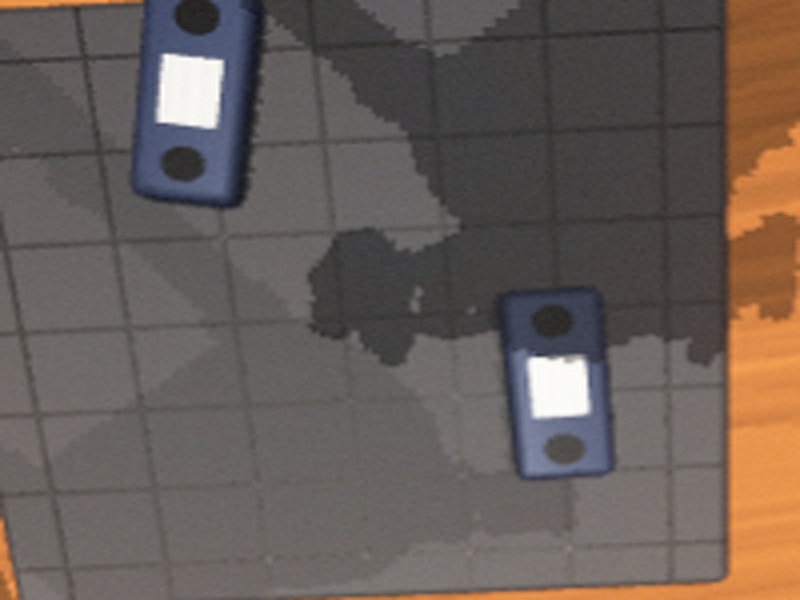

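```bash
python3 -m pendant '[{"hand":1,"slide":[-0.025,0.017,-0.05],"twist":[0,0,0.1]},{"hand":1,"slide":[-0.048,0.035,-0.11],"twist":[0,0,0.1]},{"hand":1,"slide":[-0.048,0.035,-0.16],"twist":[0,0,0.1]},{"hand":1,"slide":[-0.048,0.035,-0.17],"twist":[0,0,0.1]},{"hand":1,"slide":[-0.048,0.035,-0.17],"twist":[0,0,0.1]}]';  python3 - <<'E'
from h import *
s,_=shot('wrist','h4'); print(s['position'],s['eef_rot'],s['clock'])
E
```

```text
clock: 17.15
position: [0.4571, 0.3458, 0.1047]
eef_rot: [0.0, 0.053, 0.999, 0.0]
contact_force: [0.4, 0.8, 1.6]
gripper_width: 0.0852
[0.4571 0.3458 0.1047] [0.0003 0.0534 0.9986 0.0001] 17.15
```

View pics/h4.png

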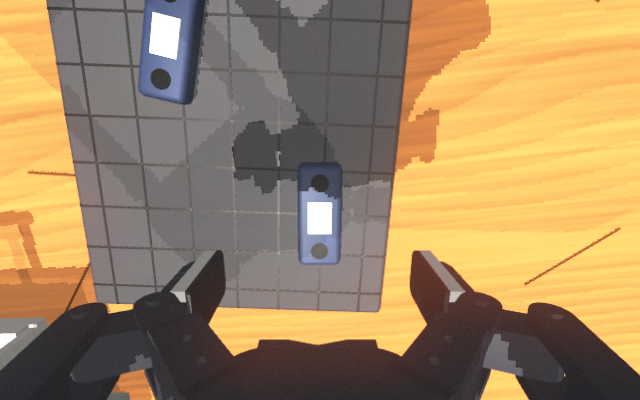

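Run:
```python
from h import *
s=r.observe(); W=cam('wrist',s);C=cam('top')
for p in [(319.5,217),(320,163),(319.5,264),(165,37),(148,94),(190,103)]: print(p,atz(W,*p,.048))
print(tri((W,319.5,217),(C,140+205/6,170+219/6)),tri((W,165,37),(C,140+352/6,170+462/6)))
```

```text
(319.5, 217) [0.4568 0.3482 0.048 ]
(320, 163) [0.4204 0.3523 0.048 ]
(319.5, 264) [0.4915 0.3445 0.048 ]
(165, 37) [0.3373 0.2701 0.048 ]
(148, 94) [0.3671 0.2524 0.048 ]
(190, 103) [0.375  0.2768 0.048 ]
(array([0.4567, 0.3469, 0.0398]), np.float64(0.002849775673807701)) (array([0.3345, 0.2681, 0.0419]), np.float64(0.0013056852267741821))
```

```bash
python3 -m pendant '[{"hand":1,"slide":[0,0.002,-0.035],"twist":[0,0,0]},{"hand":1,"slide":[0,0.002,-0.065],"twist":[0,0,0]},{"hand":1,"slide":[0,0.002,-0.0735],"twist":[0,0,0]},{"hand":0.5,"slide":[0,0.002,-0.0735],"twist":[0,0,0]},{"hand":0.2,"slide":[0,0.002,-0.0735],"twist":[0,0,0]},{"hand":0.2,"slide":[0,0.002,-0.0735],"twist":[0,0,0]},{"hand":0.2,"slide":[0,0.002,-0.0735],"twist":[0,0,0]}]' 60;  python3 - <<'E'
from h import *
s=r.observe(); print(s['position'],s['gripper_width'],s['contact_force'],s['clock'])
E
```

```text
clock: 18.08
position: [0.4575, 0.3485, 0.0319]
eef_rot: [0.001, 0.053, 0.999, 0.001]
contact_force: [0.3, -0.6, 5.7]
gripper_width: 0.0287
[0.4575 0.3485 0.0319] 0.028666507679082028 [ 0.2934 -0.6074  5.6701] 18.075
```

```bash
python3 -m pendant '[{"hand":0.2,"slide":[0,0,0.05],"twist":[0,0,0]},{"hand":0.2,"slide":[0.01,-0.03,0.11],"twist":[0,0,0.03]},{"hand":0.2,"slide":[0.03,-0.08,0.12],"twist":[0,0,0.03]},{"hand":0.2,"slide":[0.05,-0.13,0.12],"twist":[0,0,0.03]},{"hand":0.2,"slide":[0.07,-0.18,0.12],"twist":[0,0,0.03]},{"hand":0.2,"slide":[0.09,-0.23,0.12],"twist":[0,0,0.03]},{"hand":0.2,"slide":[0.1045,-0.263,0.11],"twist":[0,0,0.03]},{"hand":0.2,"slide":[0.1045,-0.263,0.09],"twist":[0,0,0.03]},{"hand":0.2,"slide":[0.1045,-0.263,0.08],"twist":[0,0,0.03]}]';  python3 - <<'E'
from h import *
s,_=shot('wrist','i1'); print(s['position'],s['gripper_width'],s['contact_force'],s['clock'])
shot('side','i2',3,(150,100,350,290))
E
```

```text
clock: 19.2
position: [0.5601, 0.0852, 0.108]
eef_rot: [-0.002, 0.038, 0.999, 0.0]
contact_force: [-0.2, 0.1, -2.0]
gripper_width: 0.0287
[0.5601 0.0852 0.108 ] 0.0286627396658002 [-0.2176  0.1203 -2.0351] 19.2
```

View pics/i1.png

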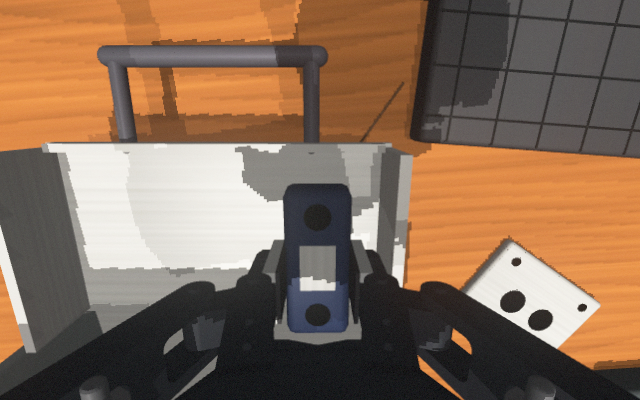

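View pics/i2.png

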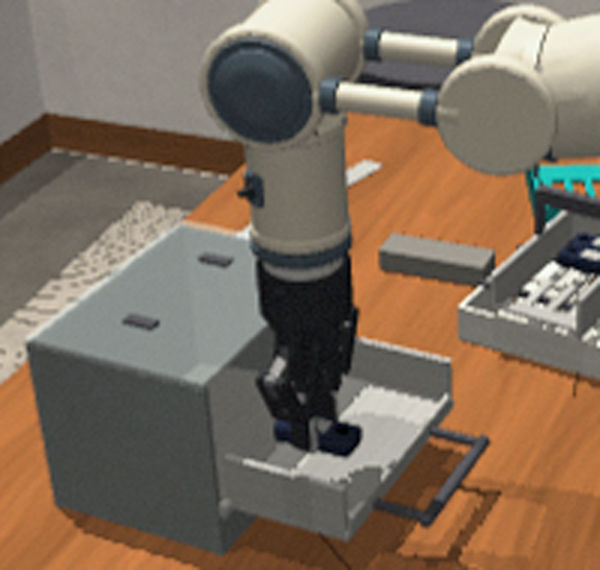

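```bash
python3 -m pendant '[{"hand":0.2,"slide":[0,-0.008,-0.02],"twist":[0,0,0]},{"hand":0.2,"slide":[0,-0.008,-0.042],"twist":[0,0,0]},{"hand":0.2,"slide":[0,-0.008,-0.05],"twist":[0,0,0]},{"hand":0.2,"slide":[0,-0.008,-0.051],"twist":[0,0,0]}]';  python3 - <<'E'
from h import *
s=r.observe(); print(s['position'],s['gripper_width'],s['contact_force'],s['clock'])
E
```

```text
clock: 19.8
position: [0.5607, 0.077, 0.0585]
eef_rot: [-0.001, 0.038, 0.999, -0.0]
contact_force: [0.1, -0.3, -1.8]
gripper_width: 0.0288
[0.5607 0.077  0.0585] 0.028836179660726963 [ 0.0605 -0.3341 -1.7736] 19.8
```

```bash
python3 -m pendant '[{"hand":0.2,"slide":[0,0,-0.0025],"twist":[0,0,0]},{"hand":0.45,"slide":[0,0,-0.0025],"twist":[0,0,0]},{"hand":0.45,"slide":[0,0,-0.0025],"twist":[0,0,0]},{"hand":0.45,"slide":[0,0,0.04],"twist":[0,0,0]},{"hand":0.45,"slide":[0,0,0.09],"twist":[0,0,0]},{"hand":1,"slide":[-0.03,0.03,0.11],"twist":[0,0,-0.1]},{"hand":1,"slide":[-0.07,0.06,0.11],"twist":[0,0,-0.2]},{"hand":1,"slide":[-0.11,0.09,0.11],"twist":[0,0,-0.237]},{"hand":1,"slide":[-0.15,0.12,0.11],"twist":[0,0,-0.237]},{"hand":1,"slide":[-0.19,0.16,0.11],"twist":[0,0,-0.237]},{"hand":1,"slide":[-0.21,0.192,0.09],"twist":[0,0,-0.237]},{"hand":1,"slide":[-0.21,0.192,0.09],"twist":[0,0,-0.237]}]';  python3 - <<'E'
from h import *
s,_=shot('wrist','i3'); print(s['position'],s['eef_rot'],s['gripper_width'],s['contact_force'],s['clock'])
shot('side','i4',3,(150,100,350,290))
E
```

```text
clock: 21.3
position: [0.3493, 0.2702, 0.1483]
eef_rot: [-0.001, 0.154, 0.988, -0.0]
contact_force: [1.0, 0.2, 0.2]
gripper_width: 0.0852
[0.3493 0.2702 0.1483] [-0.0006  0.1537  0.9881 -0.0002] 0.08524531817300664 [0.9835 0.1515 0.1571] 21.3
```

View pics/i3.png

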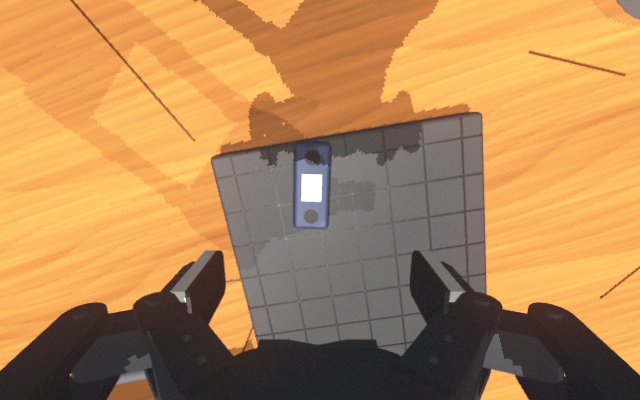

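View pics/i4.png

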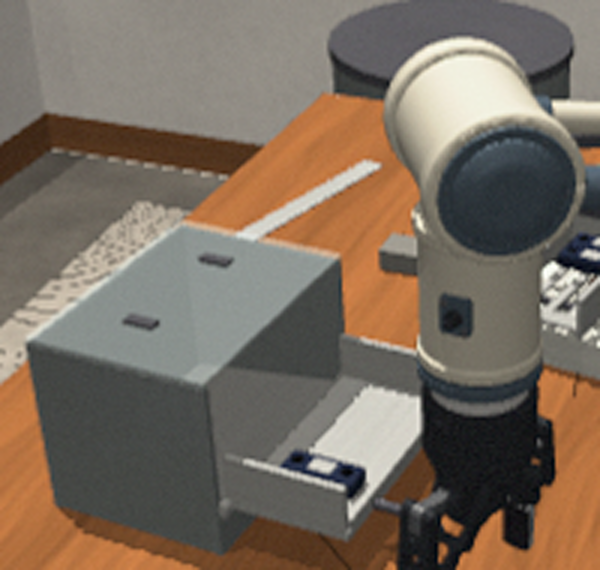

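Stop A lies on the door by its left cheek. Stop B shows at (312,187), aligned with the fingers.

Run:
```python
from h import *
s=r.observe(); W=cam('wrist',s); print(s['position'])
for p in [(312,187),(312,142),(312,228)]: print(p,atz(W,*p,.048))
```

```text
[0.3513 0.2689 0.1497]
(312, 187) [0.338  0.2691 0.048 ]
(312, 142) [0.3042 0.2801 0.048 ]
(312, 228) [0.3712 0.2582 0.048 ]
```

```bash
python3 -m pendant '[{"hand":1,"slide":[-0.0125,0,-0.04],"twist":[0,0,0]},{"hand":1,"slide":[-0.0125,0,-0.085],"twist":[0,0,0]},{"hand":1,"slide":[-0.0125,0,-0.11],"twist":[0,0,0]},{"hand":1,"slide":[-0.0125,0,-0.1175],"twist":[0,0,0]},{"hand":0.5,"slide":[-0.0125,0,-0.1175],"twist":[0,0,0]},{"hand":0.2,"slide":[-0.0125,0,-0.1175],"twist":[0,0,0]},{"hand":0.2,"slide":[-0.0125,0,-0.1175],"twist":[0,0,0]},{"hand":0.2,"slide":[-0.0125,0,-0.1175],"twist":[0,0,0]}]' 60;  python3 - <<'E'
from h import *
s=r.observe(); print(s['position'],s['gripper_width'],s['contact_force'],s['clock'])
E
```

```text
clock: 22.4
position: [0.3394, 0.2694, 0.0331]
eef_rot: [0.001, 0.156, 0.988, 0.001]
contact_force: [0.3, 0.2, 4.8]
gripper_width: 0.0282
[0.3394 0.2694 0.0331] 0.028176628803635747 [0.2502 0.1955 4.7561] 22.4
```

```bash
python3 -m pendant '[{"hand":0.2,"slide":[0,0,0.05],"twist":[0,0,0]},{"hand":0.2,"slide":[0.01,-0.02,0.105],"twist":[0,0,0.1]},{"hand":0.2,"slide":[0.04,-0.055,0.12],"twist":[0,0,0.2]},{"hand":0.2,"slide":[0.07,-0.10,0.12],"twist":[0,0,0.235]},{"hand":0.2,"slide":[0.10,-0.145,0.12],"twist":[0,0,0.235]},{"hand":0.2,"slide":[0.13,-0.19,0.12],"twist":[0,0,0.235]},{"hand":0.2,"slide":[0.16,-0.235,0.12],"twist":[0,0,0.235]},{"hand":0.2,"slide":[0.19,-0.28,0.12],"twist":[0,0,0.235]},{"hand":0.2,"slide":[0.2133,-0.302,0.09],"twist":[0,0,0.235]},{"hand":0.2,"slide":[0.2133,-0.302,0.05],"twist":[0,0,0.235]},{"hand":0.2,"slide":[0.2133,-0.302,0.028],"twist":[0,0,0.235]},{"hand":0.2,"slide":[0.2133,-0.302,0.025],"twist":[0,0,0.235]}]';  python3 - <<'E'
from h import *
s,_=shot('wrist','j1'); print(s['position'],s['gripper_width'],s['contact_force'],s['eef_rot'],s['clock'])
E
```

```text
clock: 23.9
position: [0.5517, -0.0332, 0.0563]
eef_rot: [-0.0, 0.039, 0.999, -0.0]
contact_force: [-2.5, 0.3, 8.9]
gripper_width: 0.0285
[ 0.5517 -0.0332  0.0563] 0.02849516651592885 [-2.5346  0.327   8.9034] [-0.0005  0.039   0.9992 -0.0001] 23.9
```

View pics/j1.png

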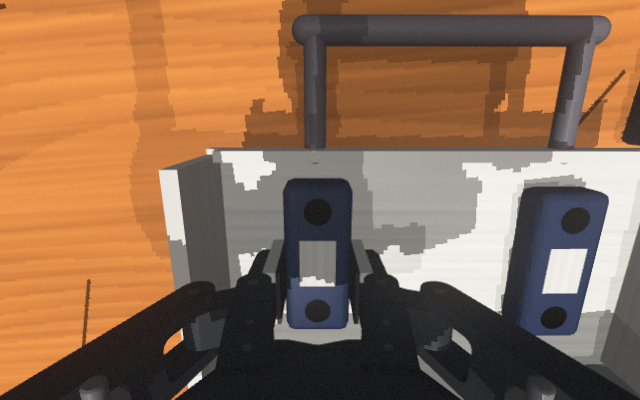

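```bash
python3 -m pendant '[{"hand":0.45,"slide":[0,0,0.001],"twist":[0,0,0]},{"hand":0.45,"slide":[0,0,0.001],"twist":[0,0,0]},{"hand":0.45,"slide":[0,0,0.045],"twist":[0,0,0]},{"hand":0.45,"slide":[0,0,0.1],"twist":[0,0,0]},{"hand":1,"slide":[-0.02,-0.03,0.15],"twist":[0,0,-0.05]},{"hand":1,"slide":[-0.04,-0.08,0.18],"twist":[0,0,-0.1]},{"hand":1,"slide":[-0.06,-0.13,0.2],"twist":[0,0,-0.1]},{"hand":1,"slide":[-0.08,-0.18,0.2],"twist":[0,0,-0.1]},{"hand":1,"slide":[-0.10,-0.23,0.2],"twist":[0,0,-0.1]},{"hand":1,"slide":[-0.103,-0.28,0.2],"twist":[0,0,-0.1]},{"hand":1,"slide":[-0.103,-0.316,0.2],"twist":[0,0,-0.1]},{"hand":1,"slide":[-0.103,-0.316,0.2],"twist":[0,0,-0.1]}]';  python3 - <<'E'
from h import *
s,_=shot('wrist','k1'); print(s['position'],s['gripper_width'],s['contact_force'],s['eef_rot'],s['joints'],s['clock'])
E
```

```text
clock: 25.45
position: [0.4482, -0.3511, 0.2558]
eef_rot: [-0.001, 0.09, 0.996, 0.0]
contact_force: [0.2, 0.5, -0.5]
gripper_width: 0.0854
[ 0.4482 -0.3511  0.2558] 0.08542979778122518 [ 0.1531  0.4895 -0.5464] [-0.0006  0.0904  0.9959  0.0002] [-0.724   0.0158  1.2652 -0.0004  1.8619 -2.1139] 25.45
```

View pics/k1.png

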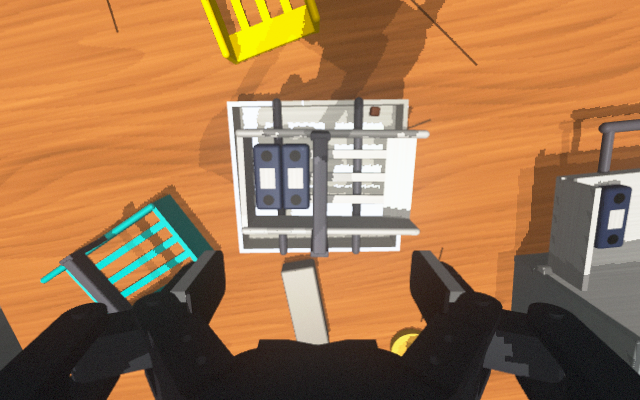

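```bash
python3 -m pendant '[{"hand":1,"slide":[0.0005,0.002,-0.05],"twist":[0,0,0]},{"hand":1,"slide":[0.0005,0.002,-0.1],"twist":[0,0,0]},{"hand":1,"slide":[0.0005,0.002,-0.1325],"twist":[0,0,0]},{"hand":0.5,"slide":[0.0005,0.002,-0.1325],"twist":[0,0,0]},{"hand":0,"slide":[0.0005,0.002,-0.1325],"twist":[0,0,0]},{"hand":0,"slide":[0.0005,0.002,-0.1325],"twist":[0,0,0]},{"hand":0,"slide":[0.0005,0.002,-0.1325],"twist":[0,0,0]},{"hand":0,"slide":[0.0005,0.002,-0.1325],"twist":[0,0,0]}]' 115;  python3 -c "
from h import *
s=r.observe(); print(s['position'],s['gripper_width'],s['contact_force'],s['eef_rot'],s['clock'])"
```

```text
clock: 26.5
position: [0.45, -0.3476, 0.1263]
eef_rot: [0.001, 0.089, 0.996, -0.001]
contact_force: [-0.9, 0.5, 6.2]
gripper_width: 0.0098
[ 0.45   -0.3476  0.1263] 0.00981766015837105 [-0.8887  0.485   6.1739] [ 0.0013  0.0888  0.996  -0.0009] 26.5
```

```bash
python3 -m pendant '[{"hand":0,"slide":[0,0,0.012],"twist":[0,0,0]},{"hand":0,"slide":[0.02,-0.004,0.012],"twist":[0,0,0]},{"hand":0,"slide":[-0.02,0.004,0.012],"twist":[0,0,0]},{"hand":0,"slide":[0.02,-0.004,0.012],"twist":[0,0,0]},{"hand":0,"slide":[-0.02,0.004,0.012],"twist":[0,0,0]},{"hand":0,"slide":[0.02,-0.004,0.012],"twist":[0,0,0]},{"hand":0,"slide":[-0.02,0.004,0.012],"twist":[0,0,0]},{"hand":0,"slide":[0,0,0.012],"twist":[0,0,0]},{"hand":0,"slide":[0,0,0.03],"twist":[0,0,0]},{"hand":0,"slide":[0,0,0.06],"twist":[0,0,0]},{"hand":0,"slide":[0,0,0.095],"twist":[0,0,0]},{"hand":0,"slide":[0,0,0.12],"twist":[0,0,0]}]';python3 -m pendant '[{"hand":0,"slide":[0.002,0.02,0],"twist":[0,0,-0.07]},{"hand":0,"slide":[0.004,0.055,0],"twist":[0,0,-0.21]},{"hand":0,"slide":[0.006,0.09,0],"twist":[0,0,-0.35]},{"hand":0,"slide":[0.008,0.125,0],"twist":[0,0,-0.49]},{"hand":0,"slide":[0.01,0.16,0],"twist":[0,0,-0.63]},{"hand":0,"slide":[0.012,0.195,0],"twist":[0,0,-0.77]},{"hand":0,"slide":[0.014,0.23,0],"twist":[0,0,-0.91]},{"hand":0,"slide":[0.016,0.265,0],"twist":[0,0,-1.05]},{"hand":0,"slide":[0.018,0.3,0],"twist":[0,0,-1.19]},{"hand":0,"slide":[0.02,0.335,0],"twist":[0,0,-1.33]},{"hand":0,"slide":[0.022,0.363,0],"twist":[0,0,-1.42]},{"hand":0,"slide":[0.023,0.3775,0],"twist":[0,0,-1.47]}]';   python3 - <<'E'
from h import *
s,_=shot('top','l1'); print(s['position'],s['gripper_width'],s['contact_force'],s['eef_rot'],s['joints'],s['clock'])
shot('side','l2'); shot('wrist','l3')
E
```

```text
clock: 28.0
position: [0.4494, -0.3472, 0.2472]
eef_rot: [0.001, 0.089, 0.996, -0.001]
contact_force: [0.3, -0.9, -6.6]
gripper_width: 0.0097
clock: 29.5
position: [0.4722, 0.0317, 0.2454]
eef_rot: [0.0, 0.734, 0.679, 0.0]
contact_force: [0.9, -0.5, -6.3]
gripper_width: 0.0104
[0.4722 0.0317 0.2454] 0.010370587660450997 [ 0.8914 -0.4984 -6.3151] [0.0003 0.734  0.6792 0.0004] [-0.0049 -0.247   1.5264  0.0001  1.8612  0.0727] 29.5
```

View pics/l1.png

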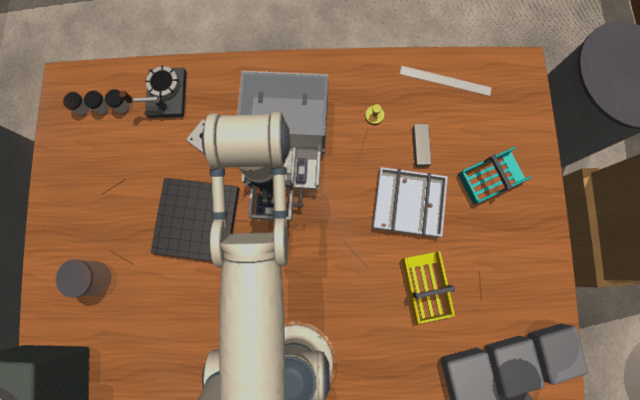

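View pics/l2.png

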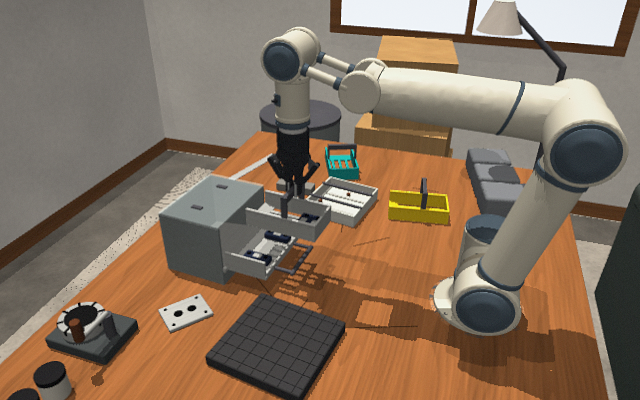

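View pics/l3.png

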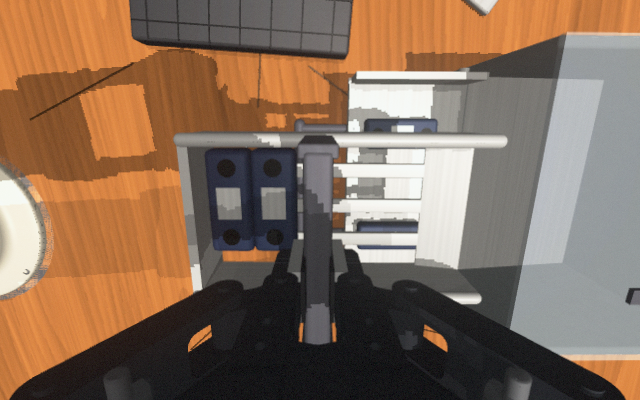

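Run:
```python
import cv2
im=cv2.imread('pics/l1.png'); a=cv2.resize(im[160:245,365:455],None,fx=6,fy=6,interpolation=cv2.INTER_CUBIC);cv2.imwrite('pics/l1c.png',a)
im=cv2.imread('pics/l2.png'); a=cv2.resize(im[160:290,210:390],None,fx=4,fy=4,interpolation=cv2.INTER_CUBIC);cv2.imwrite('pics/l2c.png',a)
```

View pics/l1c.png

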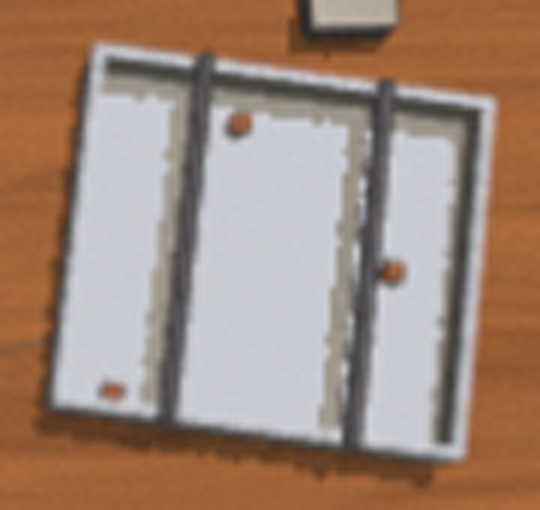

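View pics/l2c.png

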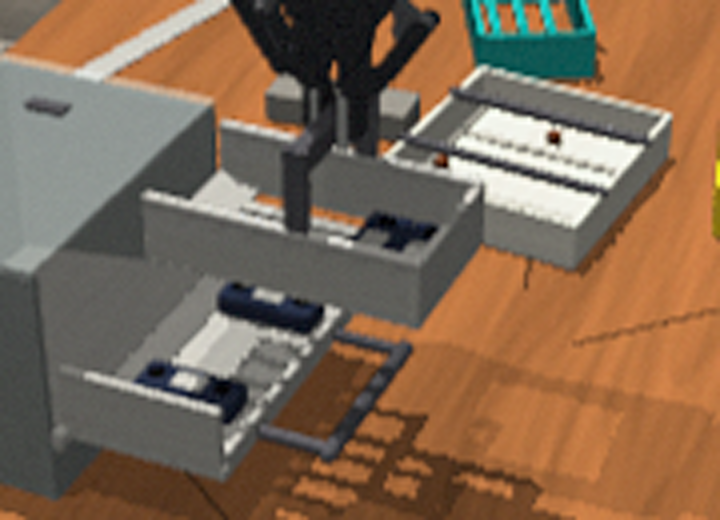

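```bash
python3 -m pendant '[{"hand":0,"slide":[0.003,0,-0.005],"twist":[0.0067,0.087,0]},{"hand":0,"slide":[0.005,0,-0.01],"twist":[0.0134,0.174,0]},{"hand":0,"slide":[0.008,-0.001,-0.016],"twist":[0.02,0.261,0]},{"hand":0,"slide":[0.012,-0.001,-0.022],"twist":[0.0269,0.348,0]},{"hand":0,"slide":[0.016,-0.001,-0.028],"twist":[0.0335,0.435,0]},{"hand":0,"slide":[0.02,-0.0015,-0.035],"twist":[0.0403,0.522,0]},{"hand":0,"slide":[0.02,-0.0015,-0.035],"twist":[0.0403,0.522,0]}]';   python3 - <<'E'
from h import *
s,_=shot('side','m1',3,(180,100,380,290)); print(s['position'],s['gripper_width'],s['contact_force'],s['eef_rot'],s['joints'],s['clock'])
E
```

```text
clock: 30.52
position: [0.4931, 0.0278, 0.2067]
eef_rot: [-0.191, 0.709, 0.656, -0.177]
contact_force: [-0.8, -0.6, -5.6]
gripper_width: 0.0099
[0.4931 0.0278 0.2067] 0.009898614753813206 [-0.8162 -0.5755 -5.6127] [-0.1911  0.7088  0.6556 -0.1768] [-0.0295  0.2622  1.1648  0.031   2.2407  0.0611] 30.525
```

View pics/m1.png

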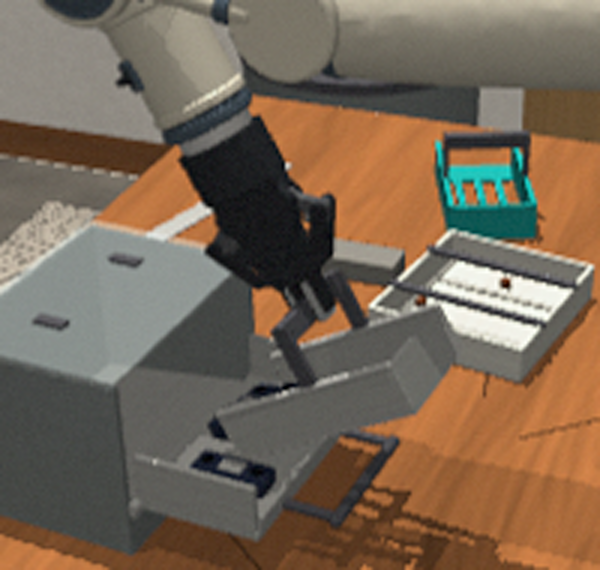

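```bash
python3 -m pendant '[{"hand":0,"slide":[0.008,-0.0005,0.004],"twist":[0.0067,0.087,0]},{"hand":0,"slide":[0.016,-0.001,0.008],"twist":[0.0134,0.174,0]},{"hand":0,"slide":[0.016,-0.001,0.008],"twist":[0.0134,0.174,0]},{"hand":0,"slide":[0.016,-0.001,0.008],"twist":[0.0134,0.174,0]}]';   python3 - <<'E'
from h import *
s,_=shot('side','m2',3,(180,100,380,290)); print(s['position'],s['gripper_width'],s['contact_force'],s['clock'])
shot('wrist','m3'); shot('top','m4',5,(225,60,345,220))
E
```

```text
clock: 31.08
position: [0.5084, 0.0278, 0.2187]
eef_rot: [-0.249, 0.69, 0.639, -0.231]
contact_force: [0.0, 0.2, -2.5]
gripper_width: 0.0096
[0.5084 0.0278 0.2187] 0.00955247830019954 [ 0.0312  0.2312 -2.5453] 31.075
```

View pics/m2.png

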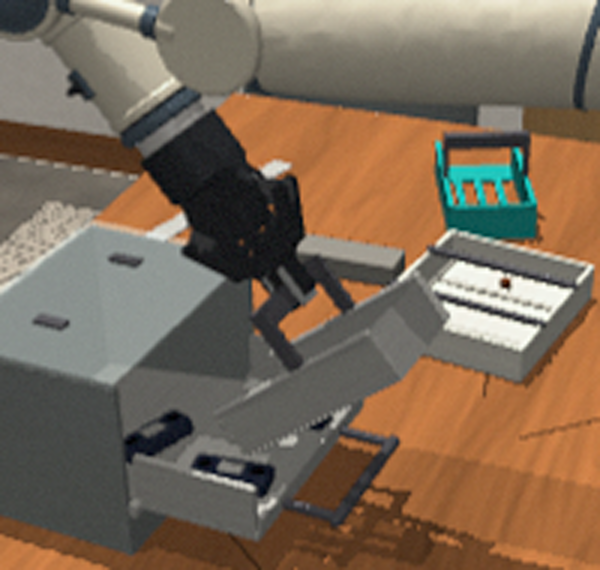

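View pics/m3.png

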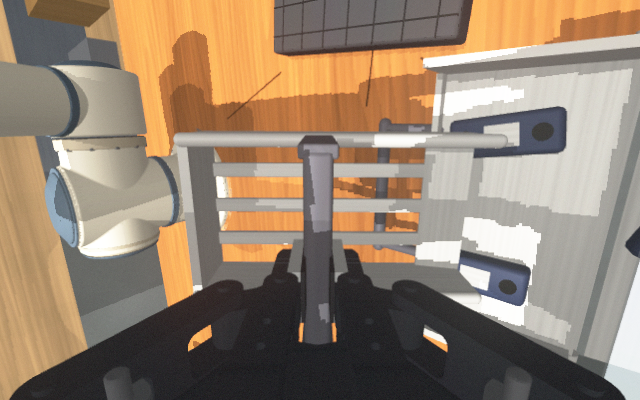

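```bash
python3 -m pendant '[{"hand":0,"slide":[-0.008,0.0005,0.01],"twist":[-0.0067,-0.087,0]},{"hand":0,"slide":[-0.018,0.001,0.025],"twist":[-0.02,-0.261,0]},{"hand":0,"slide":[-0.028,0.002,0.035],"twist":[-0.0335,-0.435,0]},{"hand":0,"slide":[-0.036,0.0025,0.04],"twist":[-0.047,-0.609,0]},{"hand":0,"slide":[-0.036,0.0025,0.04],"twist":[-0.0537,-0.696,0]},{"hand":0,"slide":[-0.036,0.0025,0.04],"twist":[-0.0537,-0.696,0]}]';   python3 - <<'E'
from h import *
s,_=shot('wrist','n3');print(s['position'],s['gripper_width'],s['contact_force'],s['eef_rot'],s['clock'])
shot('side','n2',3,(150,100,350,290)); 
E
```

```text
clock: 31.98
position: [0.4706, 0.0307, 0.2592]
eef_rot: [0.001, 0.734, 0.68, 0.001]
contact_force: [1.0, -0.1, -3.4]
gripper_width: 0.0094
[0.4706 0.0307 0.2592] 0.009398914412809913 [ 1.022  -0.134  -3.4302] [0.0012 0.7336 0.6796 0.0013] 31.975
```

View pics/n2.png

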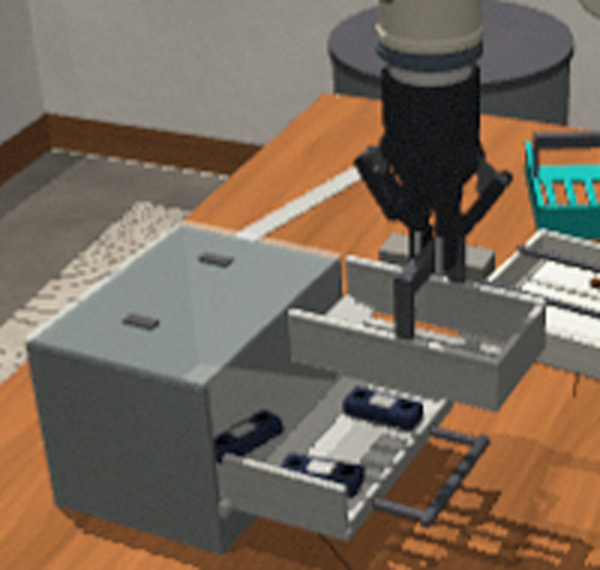

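View pics/n3.png

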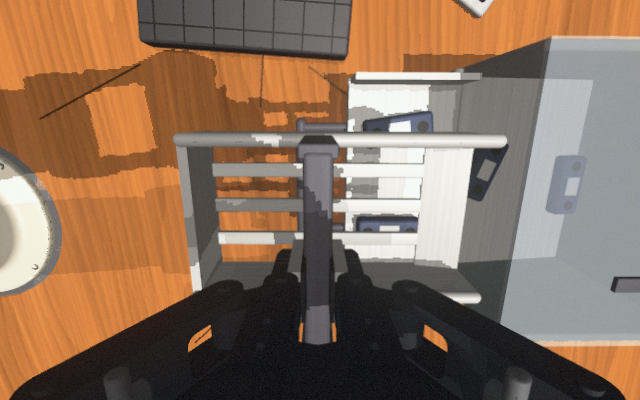

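```bash
python3 -m pendant '[{"hand":0,"slide":[0,-0.02,0],"twist":[0,0,0.1]},{"hand":0,"slide":[-0.002,-0.06,0],"twist":[0,0,0.26]},{"hand":0,"slide":[-0.004,-0.105,0],"twist":[0,0,0.42]},{"hand":0,"slide":[-0.007,-0.15,0],"twist":[0,0,0.58]},{"hand":0,"slide":[-0.01,-0.195,0],"twist":[0,0,0.74]},{"hand":0,"slide":[-0.013,-0.24,0],"twist":[0,0,0.9]},{"hand":0,"slide":[-0.016,-0.285,0],"twist":[0,0,1.06]},{"hand":0,"slide":[-0.019,-0.33,0],"twist":[0,0,1.22]},{"hand":0,"slide":[-0.0216,-0.365,0],"twist":[0,0,1.38]},{"hand":0,"slide":[-0.0216,-0.3792,0],"twist":[0,0,1.47]},{"hand":0,"slide":[-0.0216,-0.3792,-0.05],"twist":[0,0,1.47]},{"hand":0,"slide":[-0.0216,-0.3792,-0.09],"twist":[0,0,1.47]}]';   python3 - <<'E'
from h import *
s,_=shot('wrist','o1');print(s['position'],s['gripper_width'],s['contact_force'],s['eef_rot'],s['clock'])
shot('top','o2',5,(360,150,470,250))
E
```

```text
clock: 33.58
position: [0.4505, -0.3492, 0.1638]
eef_rot: [-0.002, 0.089, 0.996, 0.001]
contact_force: [0.7, -0.3, -2.9]
gripper_width: 0.0098
[ 0.4505 -0.3492  0.1638] 0.009775388870755804 [ 0.6915 -0.2765 -2.8776] [-0.0019  0.0892  0.996   0.0015] 33.575
```

View pics/o1.png

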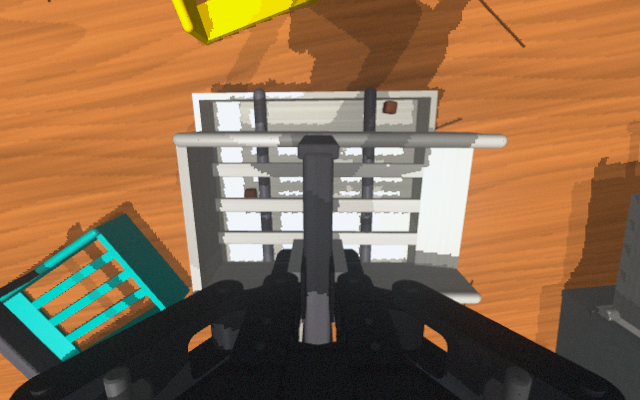

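View pics/o2.png

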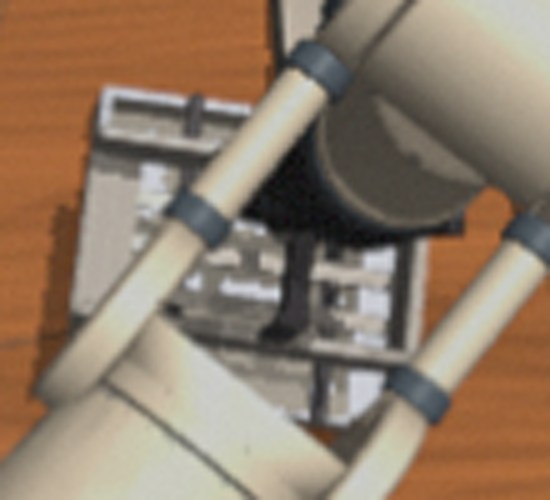

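```bash
python3 -m pendant '[{"hand":0,"slide":[-0.0005,0,-0.02],"twist":[0,0,0]},{"hand":0,"slide":[-0.0005,0,-0.036],"twist":[0,0,0]},{"hand":0,"slide":[-0.0005,0,-0.04],"twist":[0,0,0]},{"hand":0,"slide":[-0.0005,0,-0.042],"twist":[0,0,0]}]';   python3 - <<'E'
from h import *
s=r.observe();print(s['position'],s['gripper_width'],s['contact_force'],s['eef_rot'],s['clock'])
E
```

```text
clock: 34.17
position: [0.4508, -0.3491, 0.1268]
eef_rot: [0.001, 0.089, 0.996, -0.001]
contact_force: [-2.7, 0.7, 5.6]
gripper_width: 0.0095
[ 0.4508 -0.3491  0.1268] 0.009530471542524389 [-2.6777  0.7231  5.5528] [ 0.0009  0.0888  0.9961 -0.0007] 34.175
```

Contact on the rails. Release, rise and look.

```bash
python3 -m pendant '[{"hand":0.5,"slide":[0,0,0],"twist":[0,0,0]},{"hand":1,"slide":[0,0,0],"twist":[0,0,0]},{"hand":1,"slide":[0,0,0],"twist":[0,0,0]},{"hand":1,"slide":[0,0,0.05],"twist":[0,0,0]},{"hand":1,"slide":[0,0,0.1],"twist":[0,0,0]},{"hand":1,"slide":[0.02,0,0.15],"twist":[0,0,0]},{"hand":1,"slide":[0.05,0,0.19],"twist":[0,0,0]},{"hand":1,"slide":[0.05,0,0.19],"twist":[0,0,0]}]';   python3 - <<'E'
from h import *
s,im=shot('wrist','p1');print(s['position'],s['contact_force'],s['clock'])
cv2.imwrite('pics/p1c.png',cv2.resize(im[20:260,180:460],None,fx=2.8,fy=2.4,interpolation=cv2.INTER_CUBIC))
shot('side','p2',5,(290,140,410,240))
E
```

```text
clock: 35.17
position: [0.5024, -0.3491, 0.319]
eef_rot: [0.003, 0.088, 0.996, -0.002]
contact_force: [-0.3, 0.9, 0.2]
gripper_width: 0.0858
[ 0.5024 -0.3491  0.319 ] [-0.3397  0.9011  0.2405] 35.175
```

View pics/p1c.png

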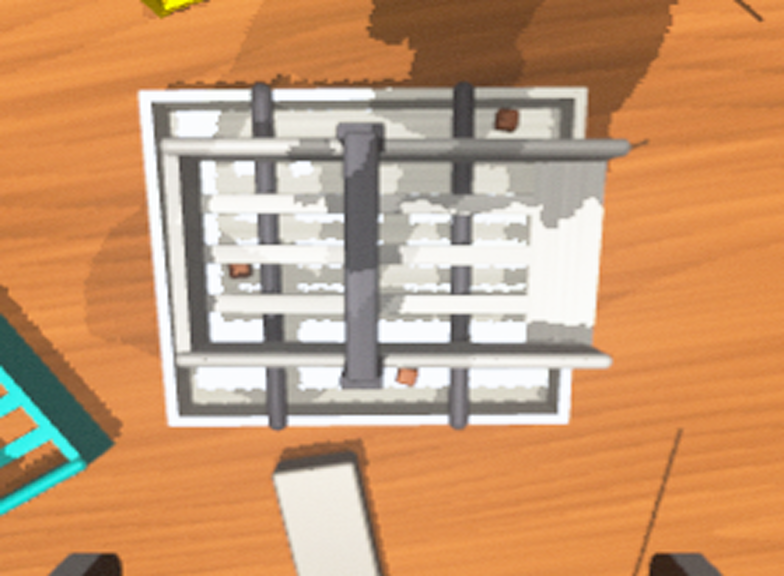

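View pics/p2.png

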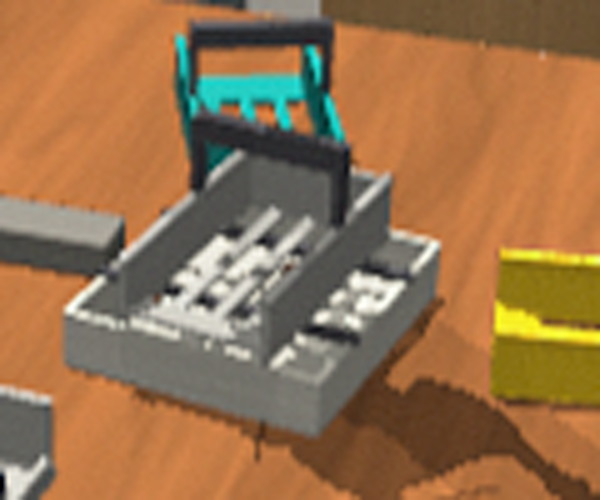

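```bash
python3 -m pendant '[{"hand":1,"slide":[-0.005,0.04,0],"twist":[0,0,-0.17]},{"hand":1,"slide":[-0.01,0.08,0],"twist":[0,0,-0.34]},{"hand":1,"slide":[-0.015,0.12,0],"twist":[0,0,-0.51]},{"hand":1,"slide":[-0.02,0.16,0],"twist":[0,0,-0.68]},{"hand":1,"slide":[-0.025,0.2,0],"twist":[0,0,-0.85]},{"hand":1,"slide":[-0.03,0.24,0],"twist":[0,0,-1.02]},{"hand":1,"slide":[-0.035,0.28,-0.01],"twist":[0,0,-1.19]},{"hand":1,"slide":[-0.04,0.32,-0.04],"twist":[0,0,-1.36]},{"hand":1,"slide":[-0.045,0.36,-0.08],"twist":[0,0,-1.47]},{"hand":1,"slide":[-0.0475,0.3805,-0.13],"twist":[0,0,-1.47]},{"hand":1,"slide":[-0.0475,0.3805,-0.16],"twist":[0,0,-1.47]},{"hand":1,"slide":[-0.0475,0.3805,-0.16],"twist":[0,0,-1.47]}]';   python3 - <<'E'
from h import *
s,im=shot('wrist','q1');print(s['position'],s['contact_force'],s['eef_rot'],s['clock'])
E
```

```text
clock: 36.78
position: [0.4501, 0.0316, 0.1508]
eef_rot: [-0.003, 0.734, 0.679, -0.003]
contact_force: [-0.5, -0.1, -0.2]
gripper_width: 0.0853
[0.4501 0.0316 0.1508] [-0.4786 -0.0807 -0.2155] [-0.0026  0.7338  0.6794 -0.0029] 36.775
```

View pics/q1.png

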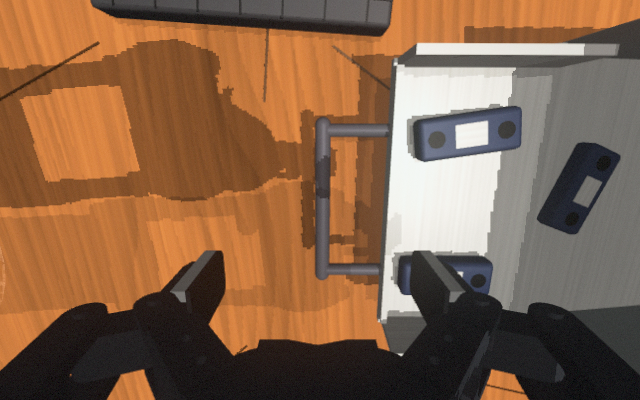

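```bash
python3 - <<'E'
from h import *
s=r.observe(); W=cam('wrist',s); print(s['position'])
for p in [(322,122),(322,198),(321.5,275)]: print(atz(W,*p,.055))
E
python3 -m pendant '[{"hand":0.45,"slide":[0.003,0,-0.02],"twist":[0,0,0]},{"hand":0.45,"slide":[0.003,0,-0.04],"twist":[0,0,0]},{"hand":0.45,"slide":[0.003,0,-0.04],"twist":[0,0,0]}]'
```

```text
[0.4514 0.0315 0.1535]
[0.4602 0.0949 0.055 ]
[0.4559 0.0362 0.055 ]
[ 0.4505 -0.0317  0.055 ]
clock: 37.2
position: [0.455, 0.0314, 0.1139]
eef_rot: [-0.001, 0.734, 0.679, -0.001]
contact_force: [1.1, 0.1, -0.7]
gripper_width: 0.0383
```

```bash
python3 -m pendant '[{"hand":0.45,"slide":[0,0,-0.04],"twist":[0,0,0]},{"hand":0.45,"slide":[0,0,-0.07],"twist":[0,0,0]},{"hand":0.45,"slide":[0,0,-0.077],"twist":[0,0,0]},{"hand":0.45,"slide":[0,0,-0.077],"twist":[0,0,0]},{"hand":0,"slide":[0,0,-0.077],"twist":[0,0,0]},{"hand":0,"slide":[0,0,-0.077],"twist":[0,0,0]},{"hand":0,"slide":[0,0,-0.077],"twist":[0,0,0]},{"hand":0,"slide":[0,0,-0.077],"twist":[0,0,0]}]' 60;   python3 - <<'E'
from h import *
s,im=shot('side','q2',3,(150,100,350,290));print(s['position'],s['contact_force'],s['gripper_width'],s['clock'])
E
```

```text
clock: 38.2
position: [0.4534, 0.032, 0.0396]
eef_rot: [-0.002, 0.734, 0.679, -0.002]
contact_force: [-15.0, 0.3, 10.3]
gripper_width: 0.0096
[0.4534 0.032  0.0396] [-15.0309   0.281   10.3037] 0.009642549200270288 38.2
```

View pics/q2.png

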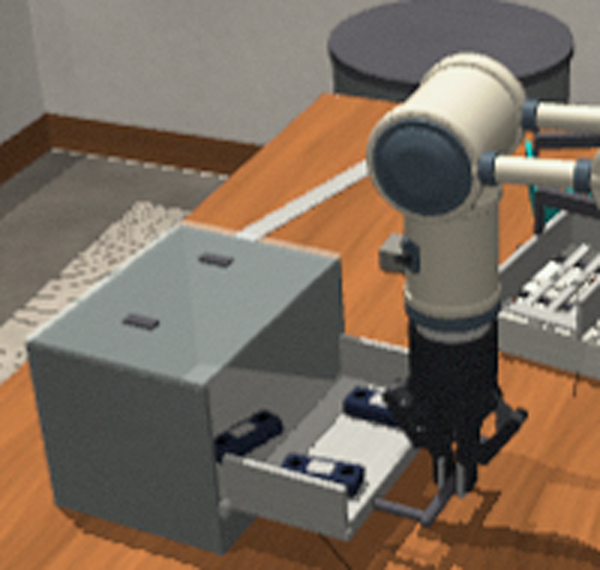

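```bash
python3 -m pendant '[{"hand":0,"slide":[0,0,0.023],"twist":[0,0,0]},{"hand":0,"slide":[0.0037,-0.0004,0.046],"twist":[0,0,0]},{"hand":0,"slide":[0.0103,-0.0009,0.067],"twist":[0,0,0]},{"hand":0,"slide":[0.0195,-0.0016,0.087],"twist":[0,0,0]}]';   python3 - <<'E'
from h import *
s=r.observe();print(s['position'],s['contact_force'],s['gripper_width'],s['clock'])
E
```

```text
clock: 38.75
position: [0.4725, 0.0305, 0.1249]
eef_rot: [-0.003, 0.734, 0.679, -0.003]
contact_force: [-5.2, 1.0, -3.3]
gripper_width: 0.0095
[0.4725 0.0305 0.1249] [-5.2311  1.0175 -3.2669] 0.00948231870187896 38.75
```

Forces low. Continue relative to this pose.

```bash
python3 -m pendant '[{"hand":0,"slide":[0.0117,-0.001,0.0187],"twist":[0,0,0]},{"hand":0,"slide":[0.0258,-0.002,0.0357],"twist":[0,0,0]},{"hand":0,"slide":[0.042,-0.0032,0.0507],"twist":[0,0,0]},{"hand":0,"slide":[0.06,-0.0046,0.0636],"twist":[0,0,0]}]';   python3 - <<'E'
from h import *
s=r.observe();print(s['position'],s['contact_force'],s['gripper_width'],s['clock'])
shot('side','r1',3,(150,100,350,290))
E
```

```text
clock: 39.25
position: [0.5334, 0.0258, 0.1927]
eef_rot: [-0.001, 0.734, 0.679, -0.001]
contact_force: [-14.0, 1.1, 11.1]
gripper_width: 0.0095
[0.5334 0.0258 0.1927] [-13.957    1.1093  11.1142] 0.00947802013111378 39.25
```

View pics/r1.png

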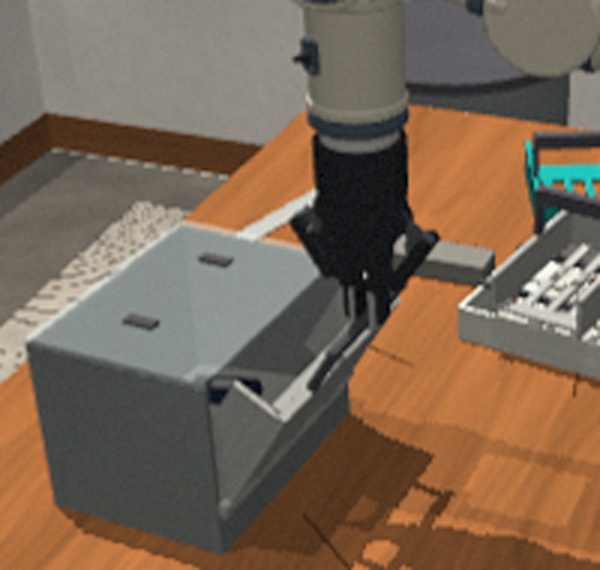

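```bash
python3 -m pendant '[{"hand":0,"slide":[0.0185,-0.0015,0.0113],"twist":[0,0,0]},{"hand":0,"slide":[0.039,-0.003,0.019],"twist":[0,0,0]},{"hand":0,"slide":[0.06,-0.0047,0.024],"twist":[0,0,0]}]';   python3 - <<'E'
from h import *
s=r.observe();print(s['position'],s['contact_force'],s['gripper_width'],s['clock'])
E
```

```text
clock: 39.67
position: [0.5953, 0.0209, 0.2165]
eef_rot: [0.001, 0.734, 0.679, 0.001]
contact_force: [-1.0, 6.4, -3.8]
gripper_width: 0.0094
[0.5953 0.0209 0.2165] [-0.9834  6.4107 -3.7916] 0.009442277147313067 39.675
```

```bash
python3 -m pendant '[{"hand":0,"slide":[0.012,-0.001,0.001],"twist":[0,0,0]},{"hand":0,"slide":[0.023,-0.0018,0.001],"twist":[0,0,0]},{"hand":0,"slide":[0.027,-0.002,0.0005],"twist":[0,0,0]},{"hand":0,"slide":[0.027,-0.002,0.0005],"twist":[0,0,0]}]';   python3 - <<'E'
from h import *
s=r.observe();print(s['position'],s['contact_force'],s['gripper_width'],s['clock'])
shot('side','s1',3,(150,100,350,290)); shot('wrist','s2')
E
```

```text
clock: 40.17
position: [0.619, 0.0179, 0.2176]
eef_rot: [-0.001, 0.734, 0.679, -0.002]
contact_force: [-20.7, -2.0, 14.4]
gripper_width: 0.0093
[0.619  0.0179 0.2176] [-20.6506  -1.99    14.3693] 0.00927329799788751 40.175
```

View pics/s1.png

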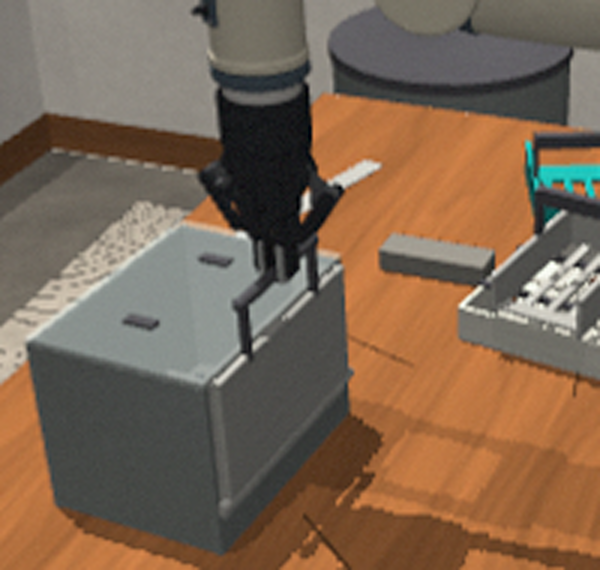

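View pics/s2.png

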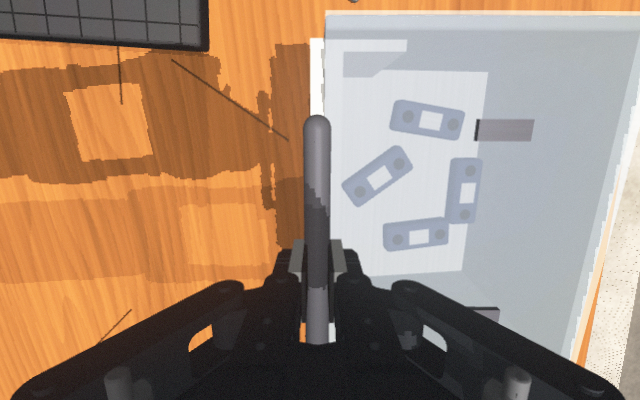

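```bash
python3 -m pendant '[{"hand":0,"slide":[0.003,0,-0.002],"twist":[0,0,0]},{"hand":0,"slide":[0.003,0,-0.002],"twist":[0,0,0]}]';python3 -m pendant '[{"hand":0.2,"slide":[-0.003,0,0],"twist":[0,0,0]},{"hand":0.5,"slide":[-0.003,0,0],"twist":[0,0,0]},{"hand":0.5,"slide":[-0.003,0,0],"twist":[0,0,0]},{"hand":0.5,"slide":[-0.003,0,0.05],"twist":[0,0,0]},{"hand":0.5,"slide":[-0.01,-0.02,0.1],"twist":[0,0,0]},{"hand":0.5,"slide":[-0.02,-0.06,0.14],"twist":[0,0,0]},{"hand":0.5,"slide":[-0.02,-0.09,0.15],"twist":[0,0,0]},{"hand":0.5,"slide":[-0.02,-0.09,0.15],"twist":[0,0,0]}]';   python3 - <<'E'
from h import *
s,_=shot('wrist','t2')
print(s['position'],s['contact_force'],s['clock']); W=cam('wrist',s)
shot('side','t1',3,(150,100,350,290)); shot('top','t3')
E
```

```text
clock: 40.52
position: [0.6192, 0.0183, 0.2174]
eef_rot: [-0.003, 0.734, 0.679, -0.004]
contact_force: [-35.0, -1.7, 22.5]
gripper_width: 0.0093
clock: 41.52
position: [0.6057, -0.0732, 0.3625]
eef_rot: [0.001, 0.735, 0.678, 0.001]
contact_force: [-0.7, -0.3, -0.3]
gripper_width: 0.043
[ 0.6057 -0.0732  0.3625] [-0.7193 -0.2839 -0.309 ] 41.525
```

View pics/t1.png

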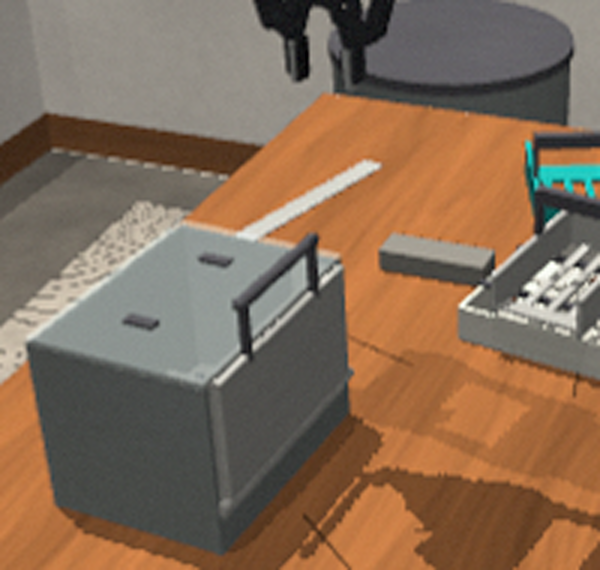

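View pics/t2.png

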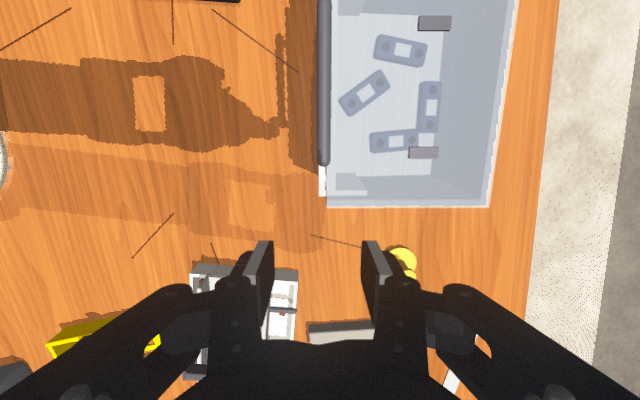

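View pics/t3.png

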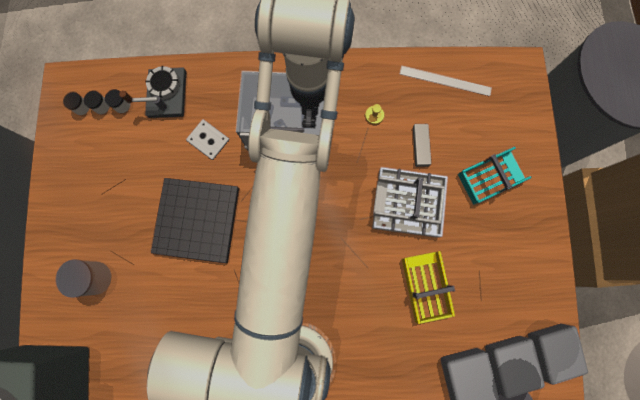

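```bash
python3 -c "
from station import r
print(r.observe()['clock']); r.finish_job()"
```

```text
41.675
the job is handed in; nothing more can be done
```

The job is handed in after 41.7 s on the robot's clock, with all four stops found in the scene in the wash cabinet and the door shut.

**What I did, in order:**
1. I shook the grey basket over the tray.
2. I pulled the door fully down.
3. I laid the two stops from the lapping plate on the door. One of them had been knocked aside during the run, so I measured it again before grasping it.
4. I gave the basket one more short shake over the tray, then tipped its two stops in over the door.
5. I stood the basket back on the rails and pushed the door up.

**What the last pictures showed:**
- Four stops lie inside the cabinet, seen through the clear roof. One of the two tipped from the basket slid straight in, and the rest went in as the door came up.
- The lapping plate is empty.
- Three chips are in the tray and none in the basket, matching the three seen at the start.
- The basket stands upright on the rails over the middle of the tray.
- The valve plate, seat gauge and dressing stone look where they were.
- When I pushed the door against its stop with about 40 N, the bar no longer moved.

**What disagreed:** My first arc for opening the door was a little off, apparently because the door stood slightly ajar. This raised the wrist force to about 64 N for a moment, well under the 120 N limit, and I corrected it. The door bar measured about 130 to 134 mm long in the pictures against the 124 mm given. That had no effect on the grasps.

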